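# Unstack the spice jars and pack the stove-side caddy

### The job

Take the two little stacks apart and put the things away: each glass jar upright and flat on the floor of the caddy bay whose recess has that jar's own shape and size, and the pinch bowl upright on the middle of the round cork coaster. Only when all three jars are in, lay the tong centrally over them along the caddy, resting in both end saddles. Set the glass and the bowl down gently and let none of them fall over.

Things in the scene. Friction and masses are not known exactly. Their poses are not given: they have to be found in the camera images.
- jar_wide_mid (a point): widest glass jar: amber round jar with flat steel lid, 60 mm diameter, 50 mm high, about 0.16 kg. Point at its centre, half-way up (25 mm above its underside); z up. Starts on the table at the bottom of one of the two stacks, with the slim jar or the pinch bowl standing on its lid.
- jar_square_mid (a point): square glass jar: amber, flat steel lid, 48 x 48 mm with faces square to its x and y axes, 50 mm high, about 0.14 kg. Point at its centre, 25 mm above its underside; z up. Starts on the table at the bottom of the other stack.
- jar_slim_mid (a point): slim glass jar: amber, round, flat steel lid, 34 mm diameter, 46 mm high, about 0.07 kg. Point at its centre, 23 mm above its underside; z up. Starts on the lid of the wide or of the square jar.
- pinch_bowl_mid (a point): small white ceramic pinch bowl, open at the top, 28 mm high; outside diameter 42 mm and upright from 10 mm up to the rim, narrowing to a 32 mm foot; wall 3 mm; about 0.06 kg. Point on its axis 14 mm above its underside; z up. Starts on the lid of the wide or of the square jar, whichever the slim jar is not on.
- tong_mid (a point): kitchen tong, clipped shut and rigid, lying on its side on the table: steel arms, dark silicone tips. 300 mm long along its x axis (hinge end -x, tips +x), 24 mm wide along y at the middle (26 mm at the clip, 105 mm from the middle towards the hinge), 18 mm high, about 0.11 kg, balanced near its middle. Point at its middle, 9 mm above its underside; z up.
- bay_wide: grey plastic bay in the caddy for the wide jar: 82 x 82 mm, 10 mm high block with a round recess 72 mm in diameter and 6 mm deep, with a white floor. Origin at the centre of its underside; the recess floor is 4 mm above it. Axes parallel to the caddy's. Fixed. The three bays stand in a row in the caddy in any order.
- bay_square: grey plastic bay in the caddy for the square jar: 82 x 82 x 10 mm block with a square recess 58 x 58 mm (sides along its x and y), 6 mm deep, with a white floor. Origin at the centre of its underside; recess floor 4 mm above it. Fixed.
- bay_slim: grey plastic bay in the caddy for the slim jar: 82 x 82 x 10 mm block with a round recess 46 mm in diameter, 6 mm deep, with a white floor. Origin at the centre of its underside; recess floor 4 mm above it. Fixed.
- coaster: round cork coaster, 84 mm diameter, 6 mm thick, fixed to the table; origin at the centre of its underside, z up. The pinch bowl's place.
- caddy: white plastic caddy, 280 mm long (its y) by 90 mm (x); origin at the centre of its underside, z up. Fixed. On its 6 mm base the bays stand in a row along y, 83 mm apart. Posts at y = -133 and +133 mm (14 mm thick, 56 mm wide) carry open saddles for the tong: floor 68 mm above the origin, 44 mm wide, lips to 79 mm. The tong lies along y, either way round, 8 mm above the jars' lids.
Things that resemble listed ones, but are neither listed nor needed, are in the scene too. What is shaped like the part that bears jar_wide_mid but turquoise or yellow is not meant.

How it is judged:
By the outcome, as a careful person would: the job done as asked, in the order asked, and still so for the second after the job is handed in, with the robot touching nothing.
It also fails if it takes over 109 s, if anything falls off the work surface, if the arm or the gripper's body presses on something with over 40 N, if the wrist force passes 120 N, or if a joint passes its speed limit or range.

### The arm

A 7-joint arm with a two-finger parallel gripper is mounted at the origin on the work surface. World frame = base frame: x ahead of the robot, y to its left, z up, the work surface at z = 0. Lengths are in m, angles in rad, forces in N, time in s.
With the tool pointing down it reaches from about 0.425 to 0.875 m from the base axis. Payload 4.7 kg.
Tool frame: the origin (TCP) lies at the very end of the fingers, on their centre line; the grasp point (between the pads) lies hold_point_z behind it (hold_point_z is the distance from the TCP to the grasp point, in m); z points along the fingers, y is the direction in which the jaws open and shut (so a half turn about z gives the same grasp; the last joint's range is limited). The gripper opens to 87 mm and grips with 3 to 60 N. Pads are 19 mm wide; open, the fingers measure 117 mm over their backs; the gripper's body (75 mm by 190 mm) begins 51 mm behind the grasp point.
Start: joints at [-1.156, 0.321, -0.07, 1.45, 0.023, 1.371, -0.057], TCP at [0.254, 0.598, 0.223] pointing down, gripper open.
Joint ranges: [-2.86, 2.86], [-0.3, 2.09], [-1.38, 1.24], [0.06, 2.45], [-1.56, 4.7], [0.09, 2.05], [-2.69, 2.69]. Speed limits (rad/s): [2.57, 2.57, 3.14, 3.14, 3.14, 3.14, 3.14].

### API

Orientations are given as [roll, pitch, yaw] about the fixed x, y, z axes, in that order (R = Rz(yaw) Ry(pitch) Rx(roll)).
In Python, from rig import sense, grab_frame, camera_params, job_done, hold_point_z gives the robot as it stands. The module is installed in compiled form; this text tells all that it offers.
- The arm moves only by the shell command python3 -m jog 'ROWS' [FORCE]. ROWS is JSON, a list of rows, each a list of 7 numbers: the turn, a rotation vector about the world's x, y, z in rad, then the shift along the world's x, y, z in m, then the gripper command: -1 is fully open, 1 is shut, values between are in proportion. In form: [[ax, ay, az, tx, ty, tz, claw], ...]. A call has 1 to 10 rows; each row is the pose to reach, as a shift and turn from the pose commanded when the call began; what a row does not reach only later rows make up. A row lasts 1/10 s, in which the tool goes at most 50 mm and 8.59 degrees, less where a joint would pass 70% of its speed; a pose out of reach is approached as far as the arm can. A call with a gripper value outside its range is refused whole. The fingers move at their own pace and stop on an object; FORCE is the grip in N (left out, the last holds). Time passes only in rows, so rows that repeat a pose let the fingers close. It gives the time, the measured TCP pose, the force and the opening at its end, in the units of the state.
- sense(): the state, without advancing time (a new reading comes with each control period).
- grab_frame(name): name is "scene" or "top"; returns the picture (420x560x3 uint8, red, green, blue); there is no depth.
- camera_params(name): a dict with "intrinsics" (3x3 intrinsics, pixels), "dist" ([k1, k2, p1, p2, k3] as OpenCV has them; the pictures are not rectified), "R" (3x3) and "t" (3): a world point X has camera coordinates R X + t. Camera axes: x right, y down, z forward; pixel columns grow to the right and rows downward; lengths in m; the calibration is good to about 2 mm. A picture is of the moment at which its call begins. camera_params takes no time and is no camera call.
- job_done(): hands the job in, once; it reports no verdict.
The state is a dict: "t": time; "qpos": joint angles; "qd": joint speeds; "joint_torque": joint torques, N m; "tool_pos": TCP position; "ee_rot": TCP orientation; "contact_force": force on the tool from outside, world axes, zero at the start; "torque": the same for the moment, N m; "finger_gap": opening from 0.0 (shut) to 1.0 (fully open).
Only numpy, scipy, OpenCV 4.12 (cv2) and the standard library are available. Lean on these libraries where they do the work, as an engineer would, in place of code of your own. Each camera call takes 0.05 s, during which the arm holds its last target.

## Working session

There is one attempt and no reset: what is moved stays moved. The work goes in short steps, Python scripts to look and compute and a shell command to move; the robot and the scene stay as the last step left them, time stands still between calls to the robot, and variables do not carry over. Pictures are saved under pics/ and viewed, and the job is handed in when it is done.

```bash
mkdir -p pics; ls; python3 - <<'E'
from rig import *
import cv2,numpy as np
for n in("scene","top"):
    cv2.imwrite(f"pics/{n}0.png",cv2.cvtColor(grab_frame(n),cv2.COLOR_RGB2BGR))
    p=camera_params(n);print(n,{k:np.round(np.array(v),3).tolist() for k,v in p.items()})
print(hold_point_z, sense())
E
```

```text
pics
scene {'intrinsics': [[442.928, 0.0, 277.854], [0.0, 442.928, 210.202], [0.0, 0.0, 1.0]], 'dist': [-0.11, 0.0, 0.0, 0.0, 0.0], 'R': [[0.331, 0.943, -0.014], [0.586, -0.217, -0.781], [-0.74, 0.25, -0.625]], 't': [-0.101, -0.235, 1.408]}
top {'intrinsics': [[531.995, 0.0, 271.632], [0.0, 531.995, 214.718], [0.0, 0.0, 1.0]], 'dist': [-0.087, 0.0, 0.0, 0.0, 0.0], 'R': [[-0.016, -1.0, 0.015], [-0.983, 0.013, -0.186], [0.185, -0.018, -0.982]], 't': [-0.091, 0.525, 1.403]}
0.0187 {'t': 0.1, 'qpos': array([-1.15590317,  0.32172699, -0.07005412,  1.45154898,  0.0226344 ,
        1.37078777, -0.05687593]), 'qd': array([-0.00018551, -0.00214   , -0.00154137, -0.00350102,  0.00091516,
        0.00102867,  0.00076701]), 'joint_torque': array([-2.77856598e-04, -4.92570126e+01, -4.05770782e-01, -3.13399744e+01,
       -6.40426227e-02,  3.95948708e-02,  9.67879873e-05]), 'tool_pos': array([0.25347973, 0.59800802, 0.22158688]), 'ee_rot': array([-3.13991266e+00,  1.36035436e-04,  2.74082926e+00]), 'contact_force': array([-0.35785112, -1.01327468, -0.29822547]), 'torque': array([ 0.05444069, -0.00735736,  0.03498263]), 'finger_gap': 0.9996508091898976}
```

View pics/scene0.png

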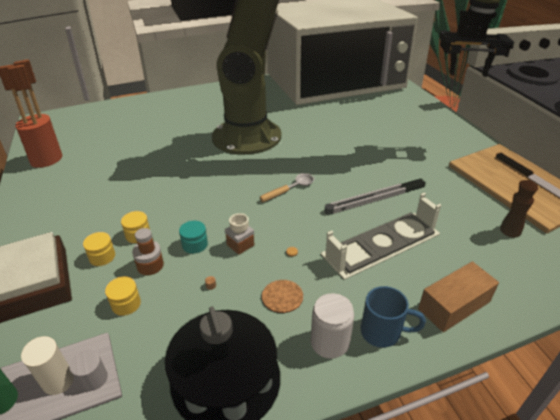

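View pics/top0.png

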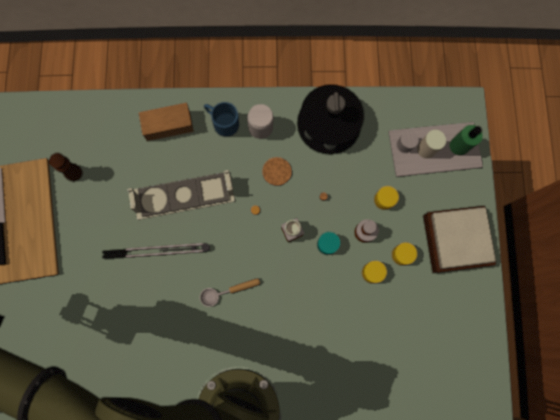

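The top view shows the slim-on-wide stack near (367,231), with yellow decoys around it, and the bowl-on-square stack at (292,230). A turquoise decoy is at (329,243), the coaster at (277,171) and the caddy at (184,195) with bays wide, slim, square from left to right. The tong is at (155,252) with its dark tips on the left. Next I'll measure these.

```bash
cat > h.py <<'E'
from rig import *
import cv2,numpy as np
P={n:{k:np.array(v,float) for k,v in camera_params(n).items()} for n in("scene","top")}
def ray(n,uv):
    p=P[n];q=cv2.undistortPoints(np.array(uv,float).reshape(-1,1,2),p["intrinsics"],p["dist"]).reshape(-1,2)
    d=np.c_[q,np.ones(len(q))]@p["R"]; return -p["R"].T@p["t"],d
def plane(n,uv,z):
    o,d=ray(n,uv); return o+d*((z-o[2])/d[:,2])[:,None]
def proj(n,X):
    p=P[n];return cv2.projectPoints(np.array(X,float).reshape(-1,1,3),cv2.Rodrigues(p["R"])[0],p["t"],p["intrinsics"],p["dist"])[0].reshape(-1,2)
def two(uvt,uvs):
    A=np.zeros((3,3));b=np.zeros(3);L=[]
    for n,uv in(("top",uvt),("scene",uvs)):
        o,d=ray(n,[uv]);d=d[0]/np.linalg.norm(d[0]);M=np.eye(3)-np.outer(d,d);A+=M;b+=M@o;L.append((o,M))
    x=np.linalg.solve(A,b);return x,[float(np.linalg.norm(M@(x-o))) for o,M in L]
def crop(n,x0,y0,w,h,f,name,img=None):
    im=grab_frame(n) if img is None else img
    c=cv2.resize(im[y0:y0+h,x0:x0+w],None,fx=f,fy=f,interpolation=cv2.INTER_CUBIC)
    cv2.imwrite("pics/"+name,cv2.cvtColor(c,cv2.COLOR_RGB2BGR))
E
python3 - <<'E'
from h import *
T=cv2.imread("pics/top0.png")[:,:,::-1];S=cv2.imread("pics/scene0.png")[:,:,::-1]
crop("",100,160,160,110,5,"t_caddy.png",T)
crop("",260,150,160,110,5,"t_stk.png",T)
crop("",80,190,200,130,4,"s_stk.png",S)
crop("",300,160,160,120,5,"s_caddy.png",S)
E
```

```text
(no output)
```

View pics/t_caddy.png

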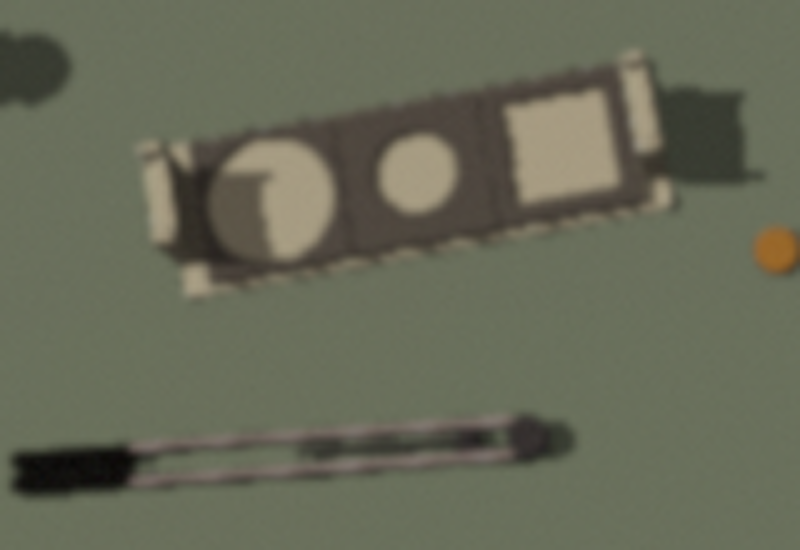

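View pics/t_stk.png

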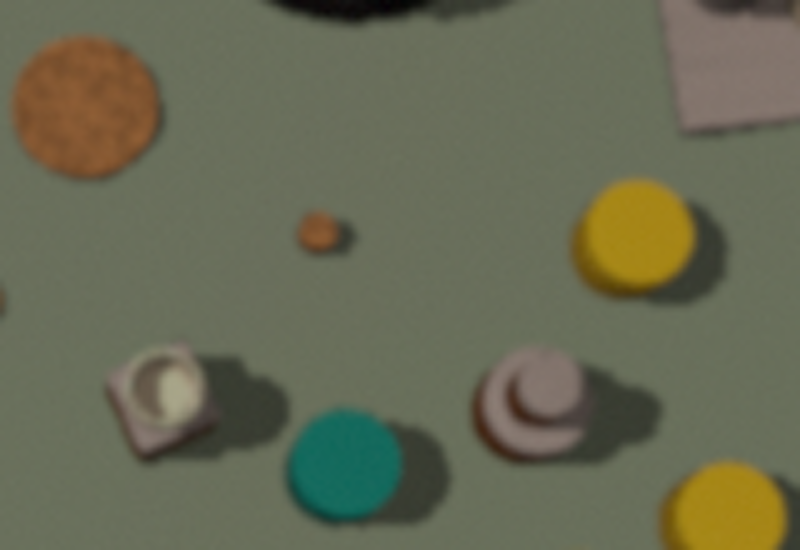

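View pics/s_stk.png

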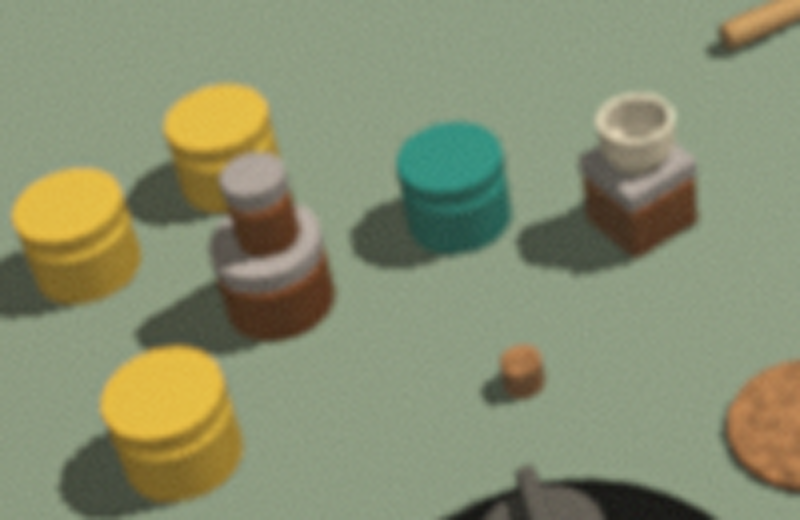

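View pics/s_caddy.png

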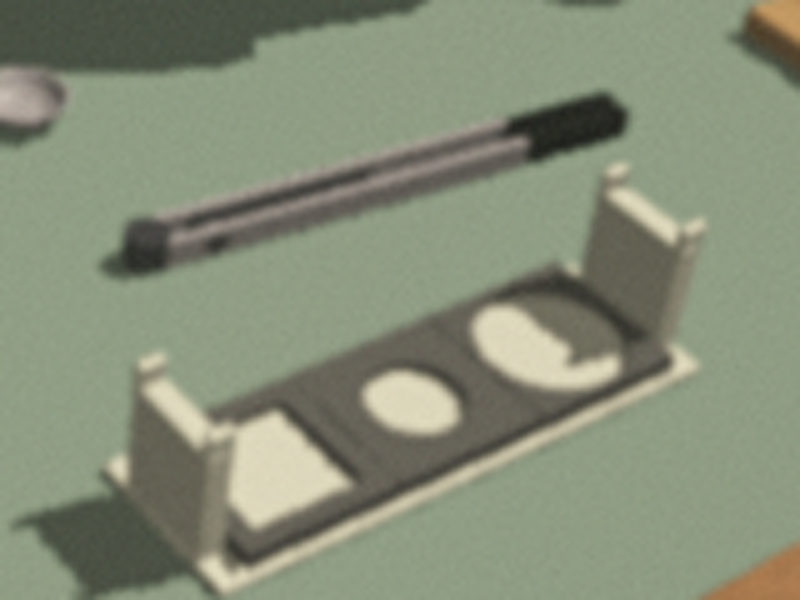

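```bash
python3 - <<'E'
from h import *
T=cv2.imread("pics/top0.png")[:,:,::-1].astype(int);S=cv2.imread("pics/scene0.png")[:,:,::-1].astype(int)
def cont(mask,x0,y0,w,h,minA=20):
    m=np.zeros(mask.shape,np.uint8);m[y0:y0+h,x0:x0+w]=mask[y0:y0+h,x0:x0+w]
    cs,_=cv2.findContours(m,cv2.RETR_EXTERNAL,cv2.CHAIN_APPROX_NONE)
    return sorted([c for c in cs if cv2.contourArea(c)>minA],key=cv2.contourArea,reverse=True)
def rep(name,n,c,z):
    M=cv2.moments(c);uv=[[M["m10"]/M["m00"],M["m01"]/M["m00"]]]
    w=plane(n,c.reshape(-1,2),z)[:,:2].astype(np.float32)
    (cc),r=cv2.minEnclosingCircle(w);rr=cv2.minAreaRect(w*1000)
    print(name,n,np.round(uv,1),"cen",np.round(plane(n,uv,z)[0,:2],4),"encl",np.round(cc,4),round(r*2000,1),"rect",np.round(rr[0],1),np.round(rr[1],1),round(rr[2],1))
br=T.sum(2)
for (u,v) in[(277,171),(155,200),(184,195),(212,190),(140,190),(365,240),(370,226),(290,236),(300,260),(293,228)]: print(u,v,T[v,u],end=';')
print()
# cork
for n,I,box in(("top",T,(255,150,45,45)),("scene",S,(255,270,55,50))):
    m=((I[...,0]-I[...,1])>25).astype(np.uint8)
    rep("coaster",n,cont(m,*box)[0],.006)
# bays floors bright
m=(br>330).astype(np.uint8)
for nm,b in(("slim",(174,184,20,22)),("square",(199,175,27,28))):
    rep(nm,"top",cont(m,*b)[0],.010)
E
```

```text
277 171 [138  91  52];155 200 [167 157 131];184 195 [166 156 130];212 190 [165 154 128];140 190 [79 72 64];365 240 [95 83 77];370 226 [131 117 109];290 236 [125 112 103];300 260 [106 112  91];293 228 [164 161 133];
coaster top [[276.5 170.9]] cen [ 0.6593 -0.115 ] encl [ 0.6596 -0.1153] 82.7 rect [ 660.7 -115.1] [77.4 80. ] 89.3
coaster scene [[282.2 295.8]] cen [ 0.6599 -0.115 ] encl [ 0.6589 -0.1141] 85.0 rect [ 659.  -115.1] [81.1 83.6] 69.9
slim top [[183.1 194.1]] cen [0.5936 0.1505] encl [0.593  0.1498] 45.0 rect [592.7 150.7] [43.5 39.7] 0.8
square top [[212.2 188.9]] cen [0.6078 0.0683] encl [0.6075 0.0688] 75.3 rect [608.1  68.7] [57.2 56.5] 10.9
```

```bash
python3 - <<'E'
from h import *
S=lambda c,x0,y0,f:[(c[0]+.5)/f-.5+x0,(c[1]+.5)/f-.5+y0]
tc=lambda a,b:S((a,b),100,160,5); ts=lambda a,b:S((a,b),260,150,5); ss=lambda a,b:S((a,b),80,190,4); sc=lambda a,b:S((a,b),300,160,5)
def p(nm,n,uv,z): X=plane(n,uv,z)[:,:2];print(nm,n,np.round(X,4).tolist(),np.round(X.mean(0),4));return X
print("cams",[np.round(-P[n]["R"].T@P[n]["t"],3) for n in P])
# edges left,right,top,bottom -> circle
def circ(nm,n,f,l,r,t,b,z):
    c=((l+r)/2,(t+b)/2)
    X=plane(n,[f(*c),f(l,c[1]),f(r,c[1]),f(c[0],t),f(c[0],b)],z)[:,:2]
    print(nm,n,np.round(X[0],4),"diam",np.round(1000*np.linalg.norm(X[1]-X[2]),1),np.round(1000*np.linalg.norm(X[3]-X[4]),1))
circ("wide","top",tc,207,337,138,262,.010)
circ("slimlid","top",ts,512,585,349,417,.096)
circ("widelid","top",ts,482,594,345,456,.050)
circ("bowl","top",ts,130,208,346,424,.078)
p("sqlid","top",[ts(108,383),ts(190,340),ts(213,415),ts(146,456)],.05)
p("sqlid","scene",[ss(583,157),ss(695,160),ss(630,205)],.05)
p("bowl","scene",[ss(636,118)],.078)
p("slimlid","scene",[ss(254,174)],.096)
p("wide","scene",[ss(269,246)],.05)
# caddy base corners z=.006, top
p("base","top",[tc(186,294),tc(672,206)],.006)
p("base scene","scene",[sc(112,468),sc(225,590),sc(696,366)],.006)
p("postL lip outer/inner","top",[tc(150,150),tc(165,240)],.068)
p("postR","top",[tc(631,60),tc(650,148)],.068)
p("tong top","top",[tc(14,470),tc(575,438)],.009)
p("tong arms mid(300)","top",[tc(300,437),tc(300,475)],.018)
p("tong scene","scene",[sc(127,245),sc(622,118)],.009)
E
```

```text
cams [array([ 1.213, -0.308,  0.694]), array([ 0.254, -0.072,  1.477])]
wide top [0.5789 0.2326] diam 73.8 71.8
slimlid top [ 0.4806 -0.3555] diam 39.0 36.5
widelid top [ 0.4785 -0.3587] diam 61.7 61.4
bowl top [ 0.4853 -0.1553] diam 41.7 42.2
sqlid top [[0.4914, -0.1238], [0.5146, -0.1691], [0.4731, -0.1806], [0.4511, -0.1436]] [ 0.4826 -0.1543]
sqlid scene [[0.4712, -0.1809], [0.4952, -0.1231], [0.5183, -0.1666]] [ 0.4949 -0.1569]
bowl scene [[0.4819, -0.1512]] [ 0.4819 -0.1512]
slimlid scene [[0.4782, -0.3541]] [ 0.4782 -0.3541]
wide scene [[0.4835, -0.3562]] [ 0.4835 -0.3562]
base top [[0.5262, 0.2808], [0.5733, 0.0067]] [0.5498 0.1437]
base scene scene [[0.5753, 0.0094], [0.6588, 0.0243], [0.6094, 0.2953]] [0.6145 0.1097]
postL lip outer/inner top [[0.5949, 0.2883], [0.5447, 0.2783]] [0.5698 0.2833]
postR top [[0.6419, 0.0256], [0.5923, 0.0152]] [0.6171 0.0204]
tong top top [[0.4273, 0.3737], [0.4416, 0.0607]] [0.4344 0.2172]
tong arms mid(300) top [[0.4429, 0.2121], [0.4218, 0.2117]] [0.4323 0.2119]
tong scene scene [[0.4353, 0.0789], [0.4278, 0.3752]] [0.4316 0.2271]
```

```bash
python3 - <<'E'
from h import *
for nm,uv in(("y1",(387.5,196)),("y2",(405,253)),("y3",(375.5,271)),("turq",(329,242.5))): print(nm,np.round(plane("top",[uv],.05),3))
E
python3 -m jog '[[0,0,-0.1,0.03,-0.05,0,-1],[0,0,-0.2,0.07,-0.1,0,-1],[0,0,-0.3,0.11,-0.15,0,-1],[0,0,-0.4,0.14,-0.2,0,-1],[0,0,-0.5,0.17,-0.25,0,-1],[0,0,-0.6,0.19,-0.3,0,-1],[0,0,-0.7,0.21,-0.35,0,-1],[0,0,-0.8,0.22,-0.4,0,-1],[0,0,-0.9,0.23,-0.45,0,-1],[0,0,-1.0,0.23,-0.5,0,-1]]'
```

```text
y1 [[ 0.572 -0.42   0.05 ]]
y2 [[ 0.413 -0.459  0.05 ]]
y3 [[ 0.366 -0.376  0.05 ]]
turq [[ 0.445 -0.253  0.05 ]]
t: 1.1
tool_pos: [0.4753, 0.1556, 0.2222]
ee_rot: [-3.142, 0.0, 1.736]
contact_force: [0.7, -0.2, -0.4]
finger_gap: 1.001
```

```bash
python3 -m jog '[[0,0,0,0,-0.05,0,-1],[0,0,0,0,-0.1,0,-1],[0,0,0,0,-0.15,0,-1],[0,0,0,0,-0.2,0,-1],[0,0,0,0,-0.25,0,-1],[0,0,0,0,-0.3,0,-1],[0,0,0,0,-0.35,0,-1],[0,0,0,0,-0.4,0,-1],[0,0,0,0,-0.4,0,-1],[0,0,0,0,-0.4,0,-1]]'
```

```text
t: 2.1
tool_pos: [0.4742, -0.2432, 0.2221]
ee_rot: [-3.141, -0.0, 1.737]
contact_force: [1.1, 0.2, 0.2]
finger_gap: 1.001
```

```bash
python3 -m jog '[[0,0,0,0,-0.04,0,-1],[0,0,0,0.005,-0.08,0,-1],[0,0,0,0.005,-0.112,-0.02,-1],[0,0,0,0.005,-0.112,-0.05,-1],[0,0,0,0.005,-0.112,-0.08,-1],[0,0,0,0.005,-0.112,-0.1,-1],[0,0,0,0.005,-0.112,-0.1,-1],[0,0,0,0.005,-0.112,-0.1,-1]]'
python3 - <<'E'
from h import *
crop("scene",80,130,200,150,4,"a1.png")
crop("top",260,150,160,110,5,"a1t.png")
E
```

```text
t: 2.9
tool_pos: [0.4807, -0.3527, 0.1227]
ee_rot: [3.142, -0.001, 1.743]
contact_force: [-0.1, -0.3, 1.0]
finger_gap: 0.998
```

View pics/a1.png

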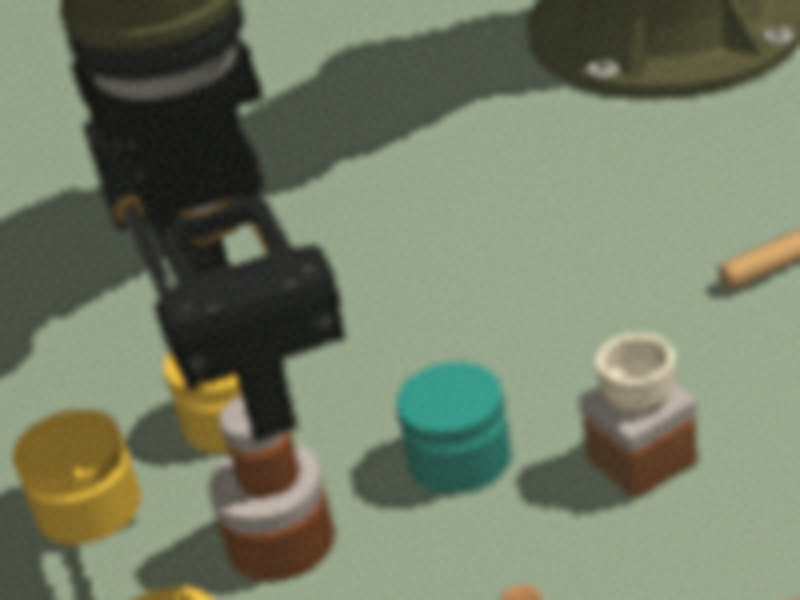

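View pics/a1t.png

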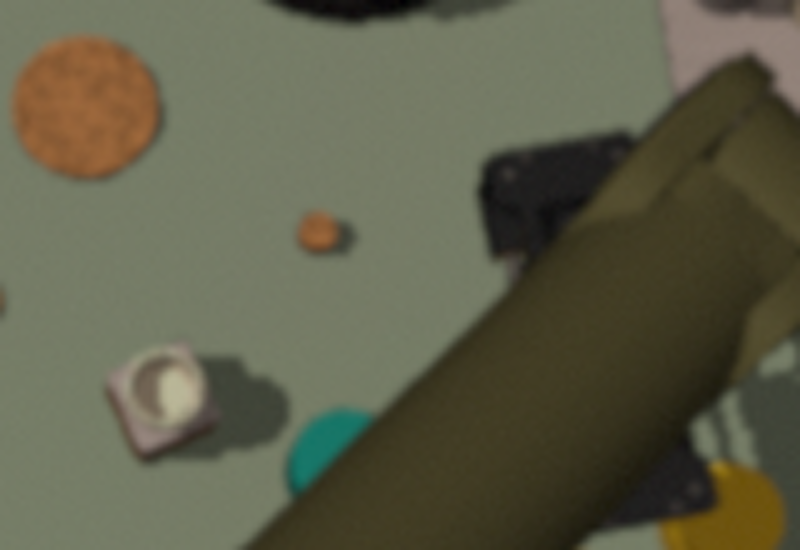

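Open fingers straddle the slim lid, at crop pixel (255,425) in the scene view. I'll go down and grip.

```bash
python3 -m jog '[[0,0,0,-0.001,-0.002,-0.02,-1],[0,0,0,-0.001,-0.002,-0.04,-1],[0,0,0,-0.001,-0.002,-0.05,-0.5],[0,0,0,-0.001,-0.002,-0.058,0],[0,0,0,-0.001,-0.002,-0.058,0],[0,0,0,-0.001,-0.002,-0.058,0.1],[0,0,0,-0.001,-0.002,-0.058,0.2],[0,0,0,-0.001,-0.002,-0.058,1],[0,0,0,-0.001,-0.002,-0.058,1],[0,0,0,-0.001,-0.002,-0.058,1]]' 12
```

```text
t: 4.0
tool_pos: [0.4789, -0.3563, 0.0648]
ee_rot: [3.141, 0.0, 1.741]
contact_force: [0.4, 0.2, 1.1]
finger_gap: 0.382
```

```bash
python3 -m jog '[[0,0,0,0,0,0,1],[0,0,0,0,0,0.005,1],[0,0,0,0,0,0.02,1],[0,0,0,0,0,0.045,1],[0,0,0,0,0,0.07,1],[0,0,0,0,0,0.09,1],[0,0,0,0,0,0.1,1],[0,0,0,0,0,0.1,1]]'
python3 - <<'E'
from h import *
crop("scene",80,130,200,150,4,"a2.png")
E
```

```text
t: 4.8
tool_pos: [0.4798, -0.3569, 0.1666]
ee_rot: [3.139, 0.002, 1.741]
contact_force: [0.0, -0.3, -0.4]
finger_gap: 0.386
```

View pics/a2.png

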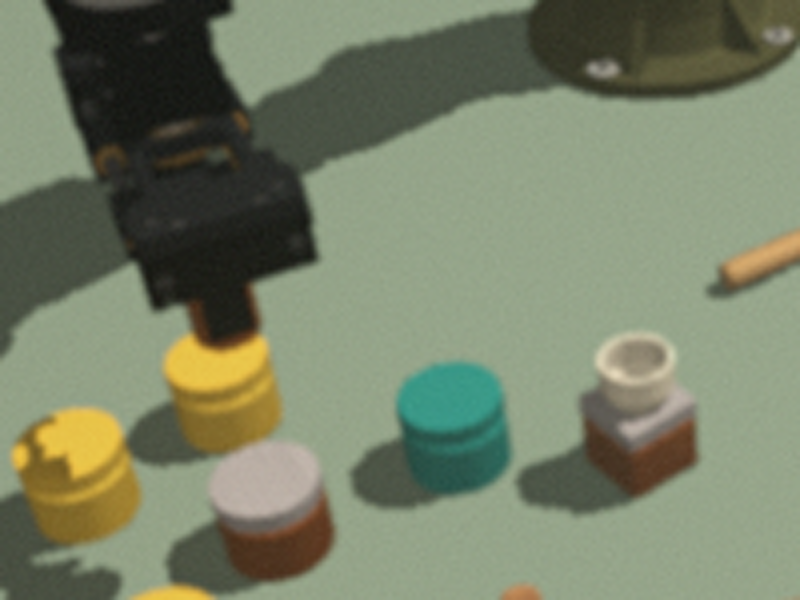

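The wide jar is now clear (scene crop lid at about (267,483)), and the slim jar is held between the fingers (gap 33.6 mm). I'm carrying it to the slim bay.

```bash
python3 - <<'E'
from h import *
print(plane("scene",[(80+266.5/4,130+482/4)],.05))
E
python3 -m jog '[[0,0,0,0.004,0.015,0,1],[0,0,0,0.011,0.05,0,1],[0,0,0,0.02,0.09,0,1],[0,0,0,0.03,0.13,0,1],[0,0,0,0.039,0.17,0,1],[0,0,0,0.048,0.21,0,1],[0,0,0,0.057,0.25,0,1],[0,0,0,0.066,0.29,0,1],[0,0,0,0.075,0.33,0,1],[0,0,0,0.084,0.37,0,1]]'
python3 -m jog '[[0,0,0,0.009,0.04,0,1],[0,0,0,0.018,0.08,0,1],[0,0,0,0.025,0.11,0,1],[0,0,0,0.029,0.128,0,1],[0,0,0,0.03,0.137,0,1],[0,0,0,0.03,0.137,0,1],[0,0,0,0.03,0.137,-0.03,1],[0,0,0,0.03,0.137,-0.06,1],[0,0,0,0.03,0.137,-0.08,1],[0,0,0,0.03,0.137,-0.08,1]]'
```

```text
[[ 0.48139148 -0.35644532  0.05      ]]
t: 5.85
tool_pos: [0.5621, 0.0155, 0.1632]
ee_rot: [-3.139, -0.0, 1.741]
contact_force: [1.1, -0.8, 0.4]
finger_gap: 0.385
t: 6.85
tool_pos: [0.5904, 0.1473, 0.0816]
ee_rot: [-3.135, 0.002, 1.737]
contact_force: [-0.2, -0.3, -1.6]
finger_gap: 0.385
```

```bash
python3 -m jog '[[0,0,0,0.002,0.003,-0.01,1],[0,0,0,0.002,0.003,-0.02,1],[0,0,0,0.002,0.003,-0.03,1],[0,0,0,0.002,0.003,-0.03,1],[0,0,0,0.002,0.003,-0.03,1]]'
python3 - <<'E'
from h import *
crop("scene",300,130,160,140,5,"a3.png");crop("top",100,140,160,110,5,"a3t.png")
E
```

```text
t: 7.35
tool_pos: [0.5949, 0.1537, 0.0545]
ee_rot: [-3.141, 0.0, 1.741]
contact_force: [-0.1, 0.5, -0.7]
finger_gap: 0.389
```

View pics/a3.png

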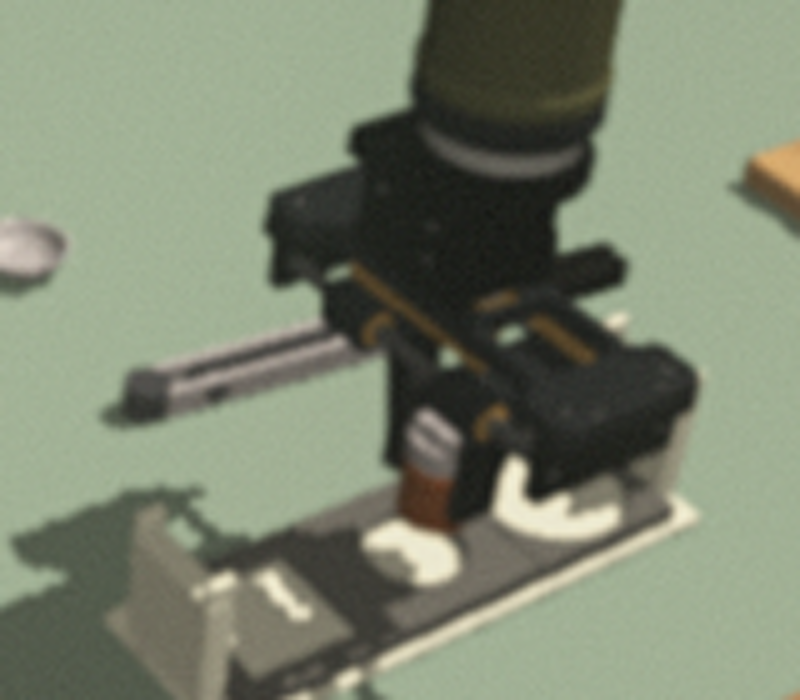

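View pics/a3t.png

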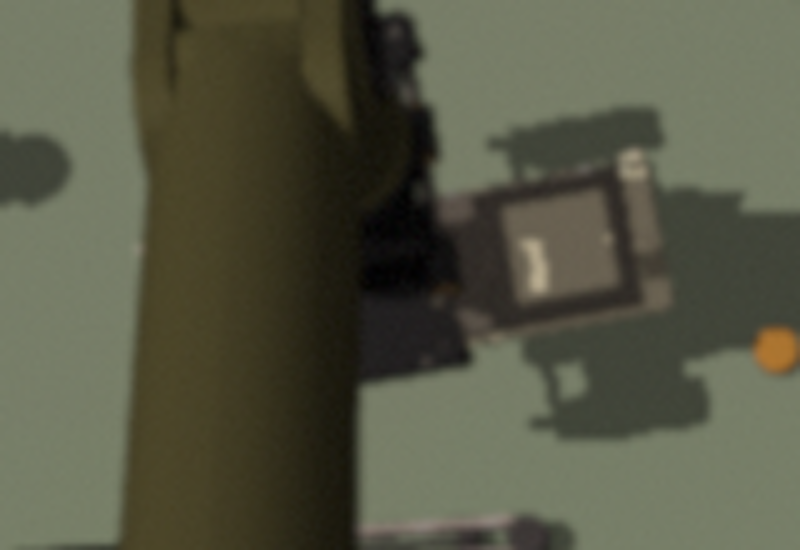

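```bash
python3 - <<'E'
from h import *
f=lambda q:np.round((q-[300,130]+.5)*5-.5,0)
t=sense()["tool_pos"];print(t)
for z in(.04,.086):print(z,f(proj("scene",[[t[0],t[1],z]])))
print(f(proj("scene",[[.5935,.1507,.01]])))
E
```

```text
[0.59535407 0.15386193 0.05505415]
0.04 [[430. 513.]]
0.086 [[445. 434.]]
[[413. 562.]]
```

```bash
python3 -m jog '[[0,0,0,-0.001,-0.003,0,1],[0,0,0,-0.001,-0.003,-0.01,1],[0,0,0,-0.001,-0.003,-0.018,1],[0,0,0,-0.001,-0.003,-0.022,1],[0,0,0,-0.001,-0.003,-0.025,1],[0,0,0,-0.001,-0.003,-0.027,1],[0,0,0,-0.001,-0.003,-0.028,1],[0,0,0,-0.001,-0.003,-0.028,1]]'
```

```text
t: 8.25
tool_pos: [0.594, 0.1508, 0.0266]
ee_rot: [3.141, 0.0, 1.741]
contact_force: [0.3, -0.2, -1.1]
finger_gap: 0.383
```

```bash
python3 -m jog '[[0,0,0,0,0,-0.0005,1],[0,0,0,0,0,-0.001,1],[0,0,0,0,0,-0.0015,1],[0,0,0,0,0,-0.002,1],[0,0,0,0,0,-0.002,1]]'
```

```text
t: 8.75
tool_pos: [0.594, 0.1508, 0.0249]
ee_rot: [3.141, -0.0, 1.741]
contact_force: [-0.6, 0.1, 2.2]
finger_gap: 0.39
```

```bash
python3 -m jog '[[0,0,0,0,0,-0.0005,1],[0,0,0,0,0,-0.0005,0.15],[0,0,0,0,0,-0.0005,0.1],[0,0,0,0,0,0,-0.1],[0,0,0,0,0,0,-0.2],[0,0,0,0,0,0.02,-0.3],[0,0,0,0,0,0.05,-0.4],[0,0,0,0,0,0.09,-0.6],[0,0,0,0,0,0.13,-1],[0,0,0,-0.01,-0.04,0.14,-1]]'
python3 -m jog '[[0,0,0,-0.01,-0.045,0,-1],[0,0,0,-0.02,-0.09,0,-1],[0,0,0,-0.03,-0.14,0,-1],[0,0,0,-0.04,-0.19,0,-1],[0,0,0,-0.05,-0.24,0,-1],[0,0,0,-0.06,-0.29,0,-1],[0,0,0,-0.07,-0.34,0,-1],[0,0,0,-0.08,-0.39,0,-1],[0,0,0,-0.09,-0.43,0,-1],[0,0,0,-0.09,-0.43,0,-1]]'
python3 - <<'E'
from h import *
crop("scene",300,130,160,140,5,"a4.png");crop("top",100,140,160,110,5,"a4t.png")
E
```

```text
t: 9.75
tool_pos: [0.5871, 0.1179, 0.1693]
ee_rot: [3.133, -0.004, 1.75]
contact_force: [0.7, -0.0, 0.2]
finger_gap: 0.885
t: 10.75
tool_pos: [0.4894, -0.328, 0.1652]
ee_rot: [-3.14, 0.005, 1.729]
contact_force: [0.4, 0.3, 0.7]
finger_gap: 1.0
```

View pics/a4.png

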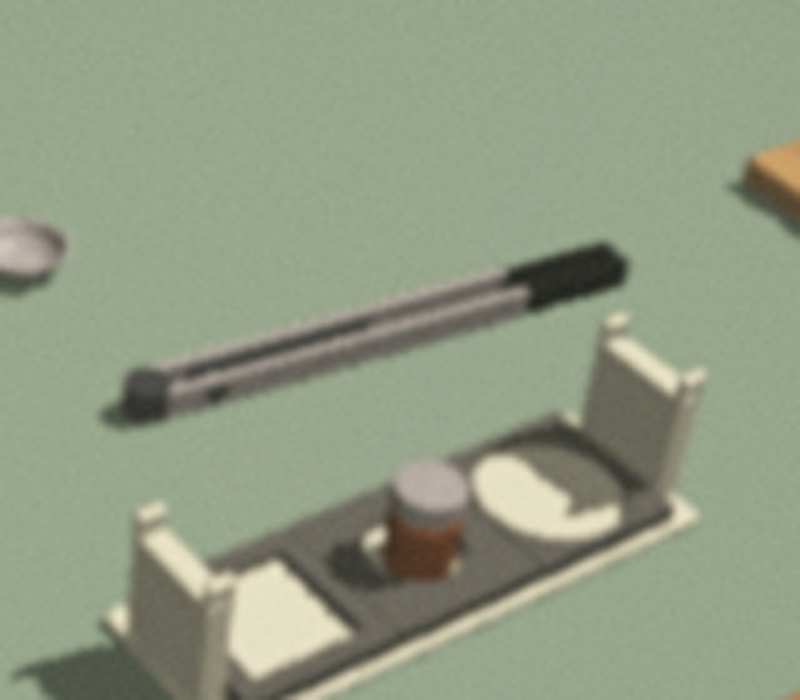

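View pics/a4t.png

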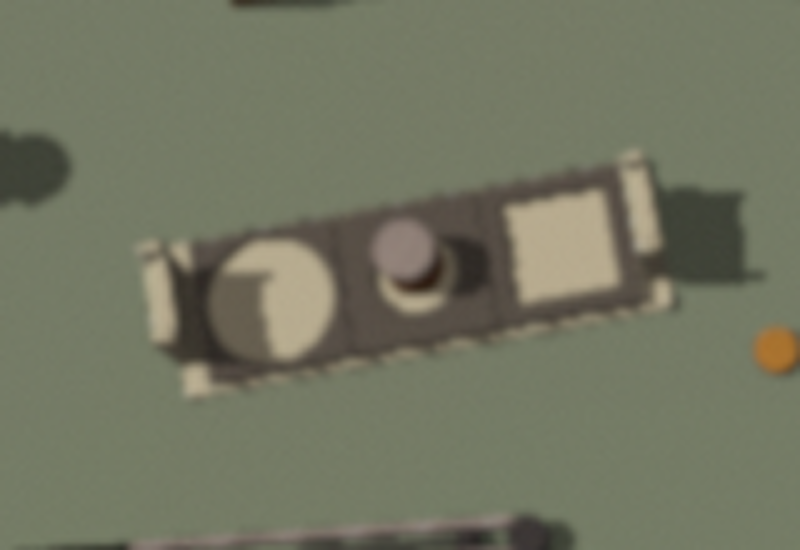

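```bash
python3 - <<'E'
from h import *
print(plane("top",[(100+404.5/5-.4,140+249.5/5-.4)],.056),plane("scene",[(300+429/5-.4,130+486/5-.4)],.056))
print(two((100+404.5/5-.4,140+249.5/5-.4),(300+429/5-.4,130+486/5-.4)))
E
```

```text
[[0.59608796 0.15078638 0.056     ]] [[0.5942287  0.15124371 0.056     ]]
(array([0.59565751, 0.15039571, 0.05744185]), [0.00017912774989213136, 0.00017912774989225136])
```

The slim jar stands in its recess: triangulated lid at (0.596, 0.150, 0.057), where 0.056 is expected. The wide jar is next.

```bash
python3 -m jog '[[0,0,0.01,-0.009,-0.03,0,-1],[0,0,0.01,-0.009,-0.03,-0.03,-1],[0,0,0.01,-0.009,-0.03,-0.06,-1],[0,0,0.01,-0.009,-0.03,-0.06,-1],[0,0,0.01,-0.009,-0.03,-0.06,-1]]'
python3 - <<'E'
from h import *
crop("scene",80,150,160,130,5,"a5.png")
E
```

```text
t: 11.35
tool_pos: [0.4858, -0.3475, 0.1046]
ee_rot: [-3.141, -0.001, 1.753]
contact_force: [-0.1, -0.2, 0.5]
finger_gap: 1.002
```

View pics/a5.png

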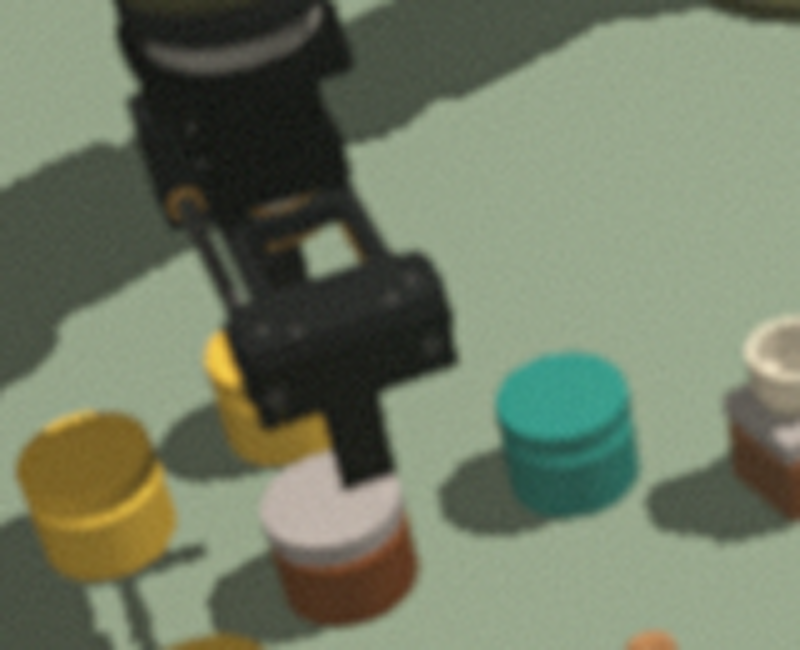

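```bash
python3 -m jog '[[0,0,-0.01,-0.005,-0.01,-0.01,-1],[0,0,-0.01,-0.005,-0.01,-0.03,-1],[0,0,-0.01,-0.005,-0.01,-0.05,-1],[0,0,-0.01,-0.005,-0.01,-0.07,-1],[0,0,-0.01,-0.005,-0.01,-0.084,-1],[0,0,-0.01,-0.005,-0.01,-0.089,-1],[0,0,-0.01,-0.005,-0.01,-0.089,-0.5],[0,0,-0.01,-0.005,-0.01,-0.089,-0.45],[0,0,-0.01,-0.005,-0.01,-0.089,-0.3],[0,0,-0.01,-0.005,-0.01,-0.089,1]]' 20
python3 -m jog '[[0,0,0,0,0,0,1],[0,0,0,0,0,0,1],[0,0,0,0,0,0.005,1],[0,0,0,0,0,0.02,1],[0,0,0,0,0,0.045,1],[0,0,0,0,0,0.075,1],[0,0,0,0,0,0.1,1],[0,0,0,0,0,0.115,1],[0,0,0,0,0,0.115,1]]'
python3 - <<'E'
from h import *
crop("scene",80,130,160,130,5,"a6.png")
E
```

```text
t: 12.4
tool_pos: [0.4801, -0.3596, 0.0164]
ee_rot: [3.141, 0.001, 1.741]
contact_force: [-1.5, -0.5, 1.4]
finger_gap: 0.726
t: 13.3
tool_pos: [0.4814, -0.3601, 0.1332]
ee_rot: [3.137, 0.003, 1.741]
contact_force: [0.2, -0.0, -1.6]
finger_gap: 0.687
```

View pics/a6.png

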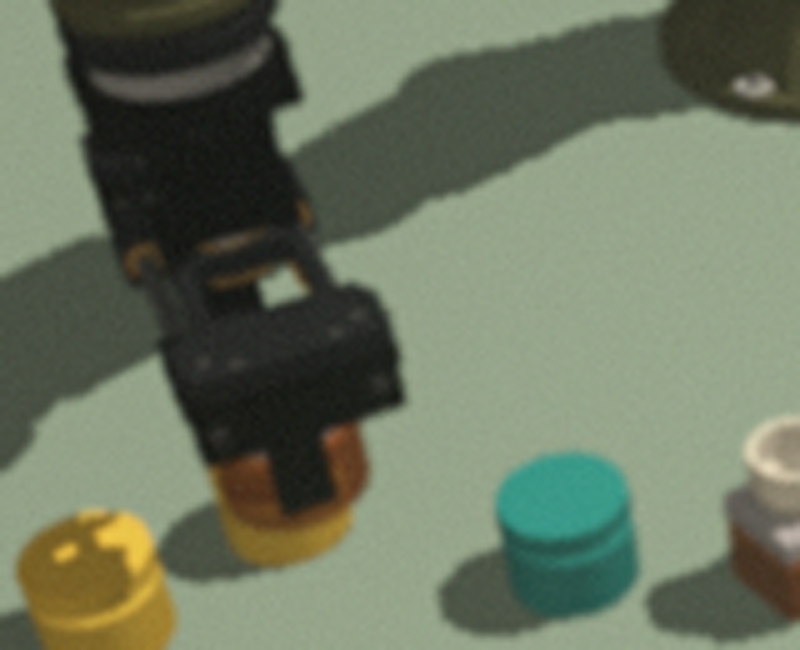

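```bash
python3 - <<'E'
from h import *
f=lambda q:np.round((q-[80,130]+.5)*5-.5,0)
t=sense()["tool_pos"];print(t)
for dy in(0,-.005):
  for z in(-.016,.01):print(dy,z,f(proj("scene",[[t[0],t[1]+dy,t[2]+z]])))
a=.173
print("silh",f(proj("scene",[[t[0],t[1]-.03,t[2]-.006],[t[0],t[1]+.03,t[2]-.006]])))
E
```

```text
[ 0.48057379 -0.35922153  0.13137497]
0 -0.016 [[296. 488.]]
0 0.01 [[282. 439.]]
-0.005 -0.016 [[284. 491.]]
-0.005 0.01 [[270. 442.]]
silh [[216. 486.]
 [365. 453.]]
```

```bash
python3 -m jog '[[0,0,0,0.003,0.015,0,1],[0,0,0,0.008,0.05,0,1],[0,0,0,0.015,0.09,0,1],[0,0,0,0.022,0.13,0,1],[0,0,0,0.028,0.17,0,1],[0,0,0,0.035,0.21,0,1],[0,0,0,0.042,0.25,0,1],[0,0,0,0.049,0.29,0,1],[0,0,0,0.055,0.33,0,1],[0,0,0,0.062,0.37,0,1]]'
python3 -m jog '[[0,0,0,0.007,0.04,0,1],[0,0,0,0.013,0.08,0,1],[0,0,0,0.02,0.12,0,1],[0,0,0,0.026,0.155,0,1],[0,0,0,0.032,0.19,0,1],[0,0,0,0.035,0.21,0,1],[0,0,0,0.036,0.22,0,1],[0,0,0,0.036,0.22,-0.02,1],[0,0,0,0.036,0.22,-0.04,1],[0,0,0,0.036,0.22,-0.04,1]]'
python3 - <<'E'
from h import *
crop("scene",300,130,160,140,5,"a7.png")
E
```

```text
t: 14.35
tool_pos: [0.5407, 0.0126, 0.129]
ee_rot: [-3.139, -0.0, 1.741]
contact_force: [0.5, -0.3, -1.0]
finger_gap: 0.682
t: 15.35
tool_pos: [0.5756, 0.2278, 0.0872]
ee_rot: [-3.135, 0.003, 1.739]
contact_force: [-0.7, -0.2, -2.2]
finger_gap: 0.686
```

View pics/a7.png

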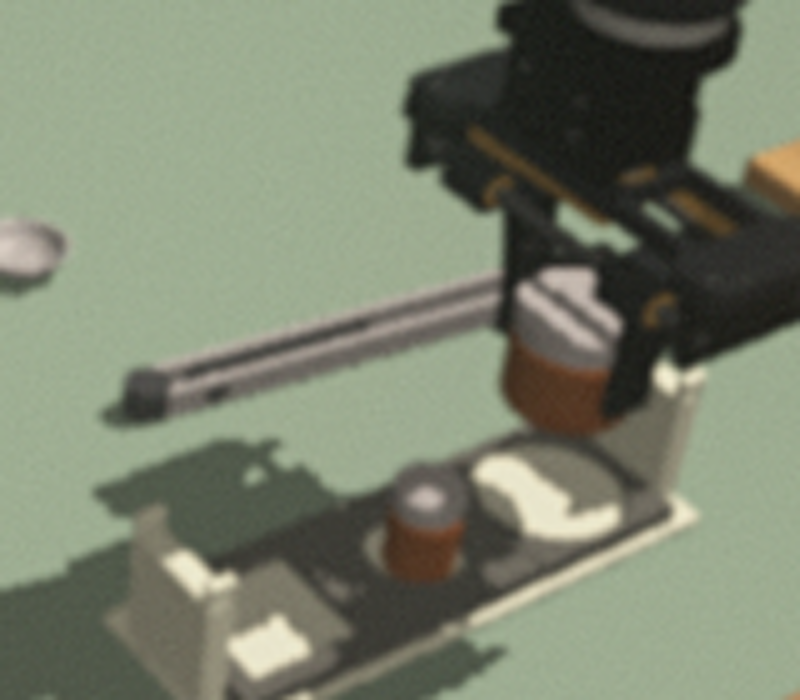

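```bash
python3 -m jog '[[0,0,0,0.002,0.003,0,1],[0,0,0,0.002,0.003,-0.01,1],[0,0,0,0.002,0.003,-0.02,1],[0,0,0,0.002,0.003,-0.03,1],[0,0,0,0.002,0.003,-0.03,1],[0,0,0,0.002,0.003,-0.03,1]]'
```

```text
t: 16.0
tool_pos: [0.5797, 0.2336, 0.0601]
ee_rot: [-3.141, 0.001, 1.741]
contact_force: [0.5, 0.8, -1.9]
finger_gap: 0.683
```

```bash
python3 -m jog '[[0,0,0,-0.0005,-0.001,-0.01,1],[0,0,0,-0.0005,-0.001,-0.02,1],[0,0,0,-0.0005,-0.001,-0.025,1],[0,0,0,-0.0005,-0.001,-0.029,1],[0,0,0,-0.0005,-0.001,-0.031,1],[0,0,0,-0.0005,-0.001,-0.032,1],[0,0,0,-0.0005,-0.001,-0.032,1]]'
```

```text
t: 16.7
tool_pos: [0.5796, 0.2329, 0.0287]
ee_rot: [3.141, 0.0, 1.741]
contact_force: [0.8, -0.4, -0.2]
finger_gap: 0.682
```

```bash
python3 -m jog '[[0,0,0,0,0,-0.0005,1],[0,0,0,0,0,-0.001,1],[0,0,0,0,0,-0.0015,1],[0,0,0,0,0,-0.0015,1]]'
```

```text
t: 17.1
tool_pos: [0.5795, 0.2328, 0.0271]
ee_rot: [3.141, -0.0, 1.741]
contact_force: [0.7, 0.6, -1.2]
finger_gap: 0.679
```

```bash
python3 -m jog '[[0,0,0,0,0,-0.0005,1],[0,0,0,0,0,-0.001,1],[0,0,0,0,0,-0.0015,1],[0,0,0,0,0,-0.0015,1]]'; python3 - <<'E'
from h import *
crop("scene",300,130,160,140,5,"a8.png")
E
```

```text
t: 17.5
tool_pos: [0.5795, 0.2329, 0.0263]
ee_rot: [3.142, -0.0, 1.741]
contact_force: [-2.4, -1.2, 3.9]
finger_gap: 0.685
```

View pics/a8.png

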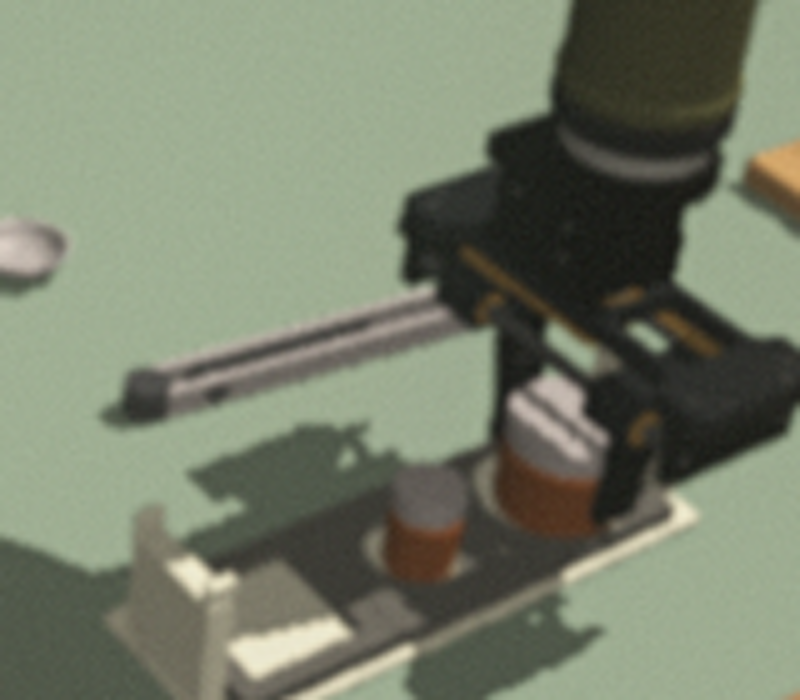

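The wide jar is seated in its round recess with the floor contact force up at 3.9 N. I'll release it and go to the bowl.

```bash
python3 -m jog '[[0,0,0,0,0,0,-0.42],[0,0,0,0,0,0,-0.5],[0,0,0,0,0,0,-0.6],[0,0,0,0,0,0.01,-0.7],[0,0,0,0,0,0.03,-0.7],[0,0,0,0,0,0.06,-0.7],[0,0,0,0,0,0.1,-0.7],[0,0,0,0,0,0.13,-0.7],[0,0,0,-0.01,-0.04,0.14,-0.7],[0,0,0,-0.02,-0.08,0.14,-0.7]]'
python3 -m jog '[[0,0,0,-0.012,-0.05,0,-0.7],[0,0,0,-0.024,-0.1,0,-0.7],[0,0,0,-0.036,-0.15,0,-0.7],[0,0,0,-0.048,-0.2,0,-0.7],[0,0,0,-0.06,-0.25,0,-0.7],[0,0,0,-0.068,-0.28,0,-0.7],[0,0,0,-0.075,-0.3,0,-0.7],[0,0,0,-0.075,-0.305,0,-0.7],[0,0,0,-0.075,-0.305,0,-0.7]]'
python3 - <<'E'
from h import *
crop("scene",300,130,160,140,5,"a9.png");crop("top",100,140,160,110,5,"a9t.png")
E
```

```text
t: 18.55
tool_pos: [0.5609, 0.1533, 0.1687]
ee_rot: [3.136, -0.001, 1.744]
contact_force: [0.4, -1.6, -0.2]
finger_gap: 0.851
t: 19.45
tool_pos: [0.4848, -0.1523, 0.1661]
ee_rot: [3.14, -0.0, 1.74]
contact_force: [0.3, 1.1, -0.3]
finger_gap: 0.85
```

View pics/a9.png

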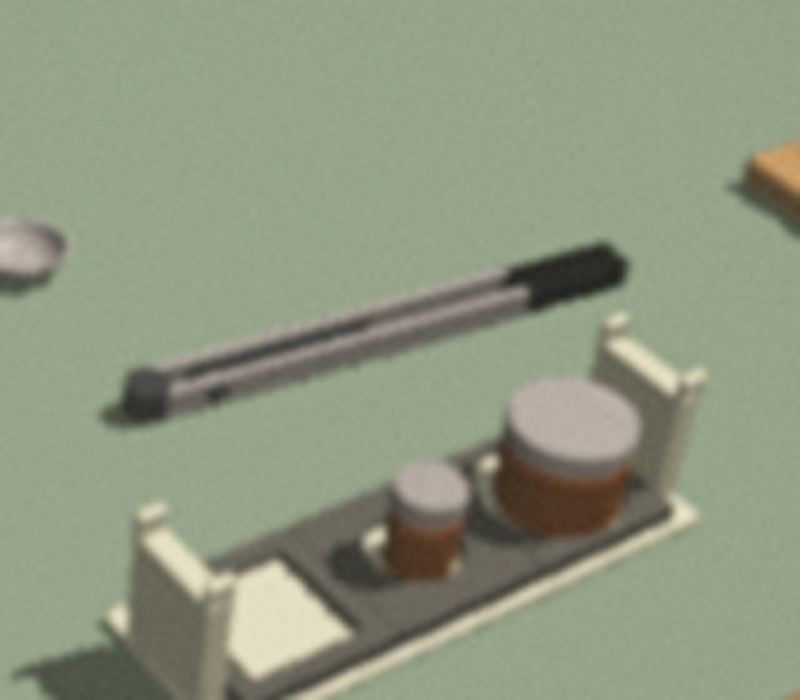

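View pics/a9t.png

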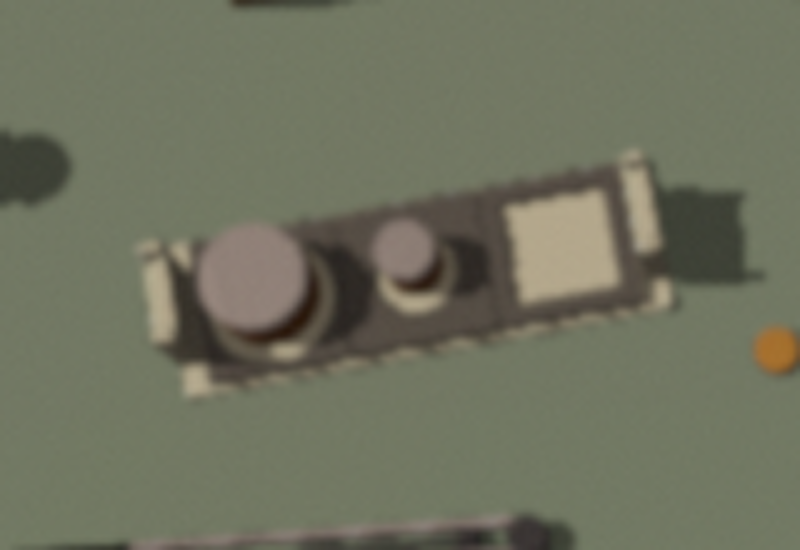

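The wide jar stands upright in its bay, with an even white ring around it. Now the bowl.

```bash
python3 -m jog '[[0,0,0,-0.001,-0.001,-0.02,-0.7],[0,0,0,-0.001,-0.001,-0.05,-0.7],[0,0,0,-0.001,-0.001,-0.08,-0.7],[0,0,0,-0.001,-0.001,-0.1,-0.7],[0,0,0,-0.001,-0.001,-0.109,-0.5],[0,0,0,-0.001,-0.001,-0.11,-0.3],[0,0,0,-0.001,-0.001,-0.11,-0.2],[0,0,0,-0.001,-0.001,-0.11,-0.1],[0,0,0,-0.001,-0.001,-0.11,0],[0,0,0,-0.001,-0.001,-0.11,0.05]]' 8
python3 - <<'E'
from h import *
crop("scene",180,130,160,130,5,"b1.png")
E
```

```text
t: 20.55
tool_pos: [0.4838, -0.1533, 0.0563]
ee_rot: [3.14, -0.0, 1.741]
contact_force: [-0.5, -0.6, -0.4]
finger_gap: 0.503
```

View pics/b1.png

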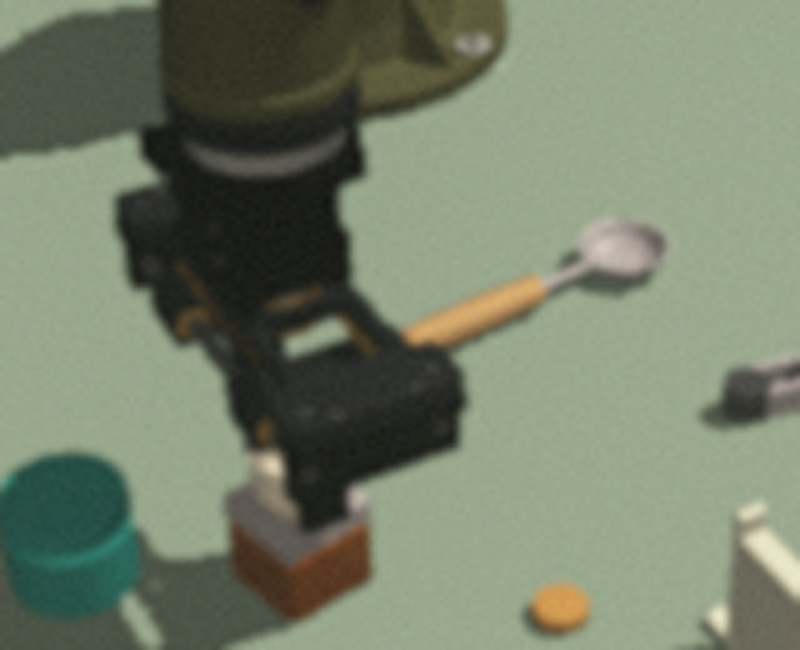

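```bash
python3 -m jog '[[0,0,0,0,0,0,1],[0,0,0,0,0,0,1],[0,0,0,0,0,0.003,1],[0,0,0,0,0,0.015,1],[0,0,0,0,0,0.035,1],[0,0,0,0,0,0.06,1],[0,0,0,0,0,0.08,1],[0,0,0,0,0,0.09,1],[0,0,0,0,0,0.09,1]]'
python3 - <<'E'
from h import *
crop("scene",180,130,160,130,5,"b2.png")
E
```

```text
t: 21.5
tool_pos: [0.4846, -0.1533, 0.1472]
ee_rot: [3.138, 0.0, 1.741]
contact_force: [0.0, 0.4, -0.2]
finger_gap: 0.482
```

View pics/b2.png

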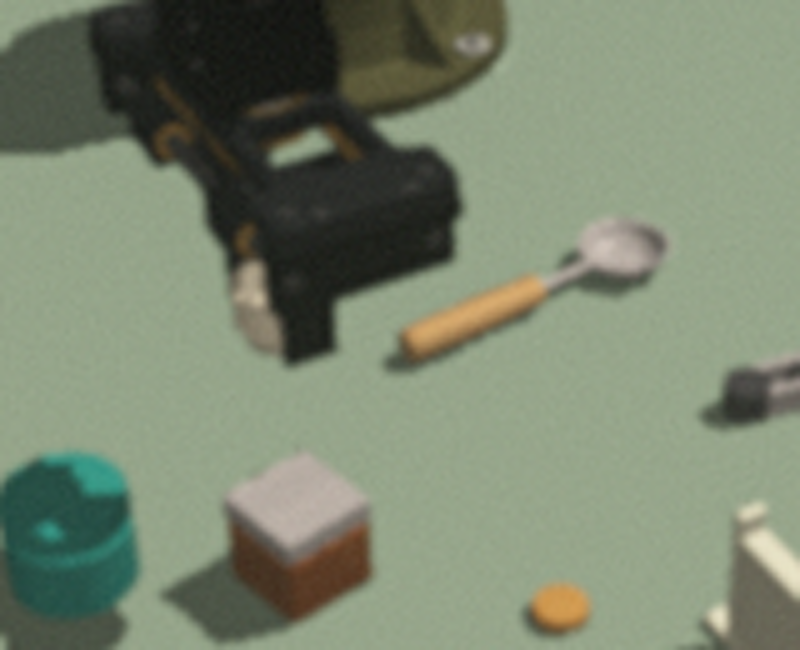

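```bash
python3 - <<'E'
from h import *
f=lambda q:np.round((q-[180,130]+.5)*5-.5,0)
t=sense()["tool_pos"];print(t)
v=P["scene"]["R"][0];v=v/np.linalg.norm(v)
for z in(.010,.02):print(z,f(proj("scene",[t+[0,0,z],t+[0,0,z]-.021*v,t+[0,0,z]+.021*v])))
for uv in[(228,503),(300,452),(369,502),(290,548)]: print(np.round(plane("scene",[(180+(uv[0]+.5)/5-.5,130+(uv[1]+.5)/5-.5)],.05),4))
E
```

```text
[ 0.48371027 -0.15305742  0.14590311]
0.01 [[279. 306.]
 [228. 306.]
 [330. 306.]]
0.02 [[277. 287.]
 [226. 287.]
 [328. 287.]]
[[ 0.4754 -0.1823  0.05  ]]
[[ 0.4525 -0.1429  0.05  ]]
[[ 0.4964 -0.1234  0.05  ]]
[[ 0.5135 -0.1643  0.05  ]]
```

```bash
python3 - <<'E'
from h import *
T=cv2.imread("pics/top0.png")[:,:,::-1];S=cv2.imread("pics/scene0.png")[:,:,::-1]
crop("",230,80,150,110,5,"b3t.png",T);crop("",150,260,230,160,3.4,"b3.png",S)
E
```

```text
(no output)
```

View pics/b3t.png

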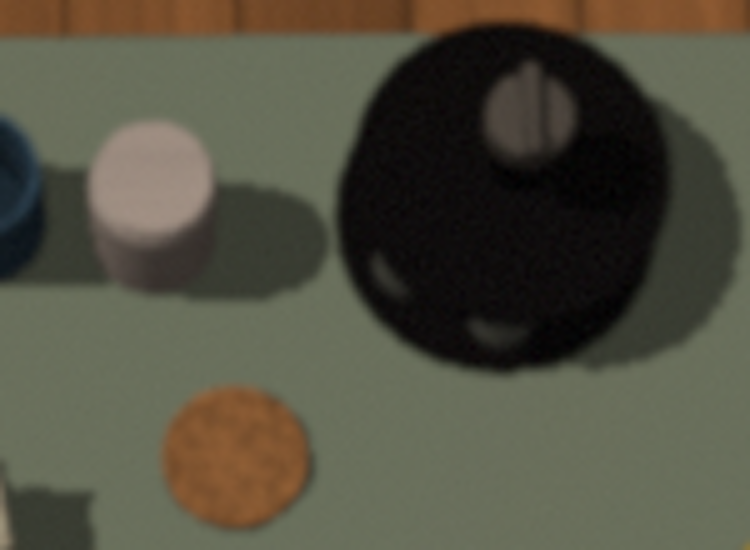

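View pics/b3.png

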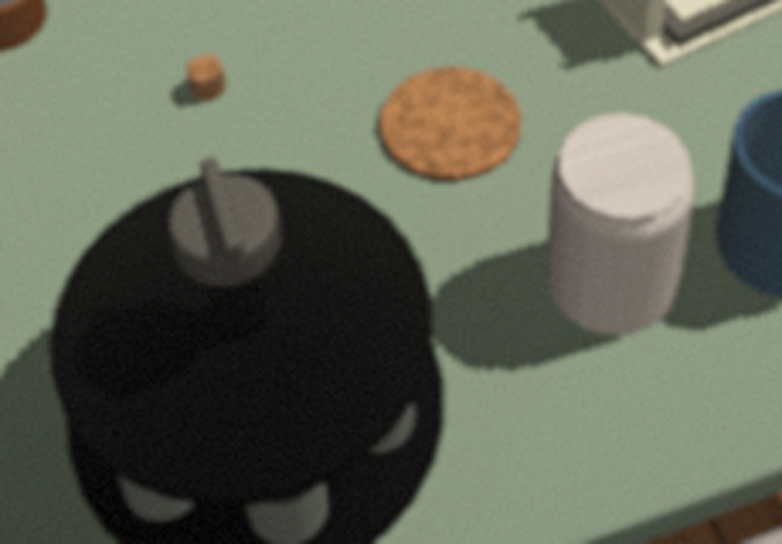

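```bash
python3 - <<'E'
from h import *
f=lambda a,b:(230+(a+.5)/5-.5,80+(b+.5)/5-.5)
g=lambda a,b:(150+(a+.5)/3.4-.5,260+(b+.5)/3.4-.5)
c=np.array([.6596,-.115])
for nm,pts in(("kettle bottom L,R,near",[f(338,215),f(668,190),f(505,372)]),("kettle diag",[f(390,325)]),("can near,L",[f(152,292),f(93,250)])):
  for z in(0,.06): print(nm,z,np.round(plane("top",pts,z)[:,:2]-c,3).tolist())
# can top height triangulate (top ellipse centres)
print(two(f(151,182),g(624,165)))
print("kettle knob",two(f(530,115),g(225,225)))
E
```

```text
kettle bottom L,R,near 0 [[0.147, -0.064], [0.162, -0.259], [0.05, -0.158]]
kettle bottom L,R,near 0.06 [[0.125, -0.059], [0.139, -0.247], [0.032, -0.15]]
kettle diag 0 [[0.08, -0.092]]
kettle diag 0.06 [[0.06, -0.087]]
can near,L 0 [[0.101, 0.046], [0.127, 0.08]]
can near,L 0.06 [[0.08, 0.046], [0.106, 0.079]]
(array([ 0.79009821, -0.06926724,  0.09888821]), [6.092054424931959e-05, 6.0920544249241946e-05])
kettle knob (array([ 0.8031266 , -0.26982307,  0.15823718]), [0.0006523522250381895, 0.0006523522250381094])
```

```bash
python3 - <<'E'
from rig import *
print(sense()["qpos"].round(2))
E
python3 -m jog '[[0,0,0.1,0.015,0.003,0,1],[0,0,0.2,0.035,0.007,0,1],[0,0,0.3,0.055,0.012,0,1],[0,0,0.4,0.075,0.016,0,1],[0,0,0.5,0.095,0.02,0,1],[0,0,0.6,0.115,0.024,0,1],[0,0,0.7,0.135,0.028,0,1],[0,0,0.8,0.155,0.032,0,1],[0,0,0.9,0.17,0.035,0,1],[0,0,1.0,0.176,0.037,0,1]]'
python3 -m jog '[[0,0,0,0,0,0,1],[0,0,0,0,0,-0.02,1],[0,0,0,0,0,-0.04,1],[0,0,0,0,0,-0.06,1],[0,0,0,0,0,-0.08,1],[0,0,0,0,0,-0.09,1],[0,0,0,0,0,-0.095,1],[0,0,0,0,0,-0.095,1],[0,0,0,0,0,-0.095,1]]'
python3 - <<'E'
from h import *
crop("scene",200,160,160,160,4,"b4.png");crop("top",200,80,160,140,4,"b4t.png")
print(sense()["qpos"].round(2))
E
```

```text
[-0.54  0.08  0.84  1.93 -0.06  1.17  0.49]
t: 22.55
tool_pos: [0.6598, -0.1153, 0.143]
ee_rot: [-3.14, -0.003, 2.746]
contact_force: [0.3, -0.3, -0.6]
finger_gap: 0.486
t: 23.45
tool_pos: [0.6599, -0.1165, 0.0514]
ee_rot: [3.141, 0.001, 2.74]
contact_force: [-0.0, 0.6, 0.2]
finger_gap: 0.484
[-0.31  0.54  0.59  1.6  -0.33  1.1   1.54]
```

View pics/b4.png

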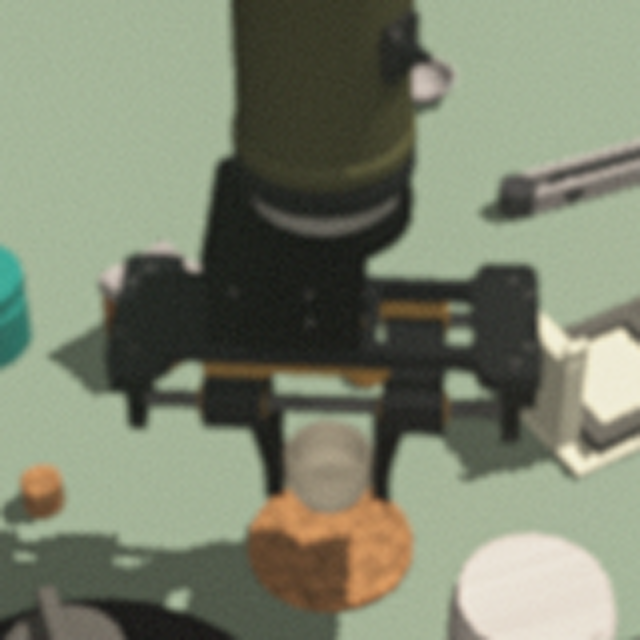

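View pics/b4t.png

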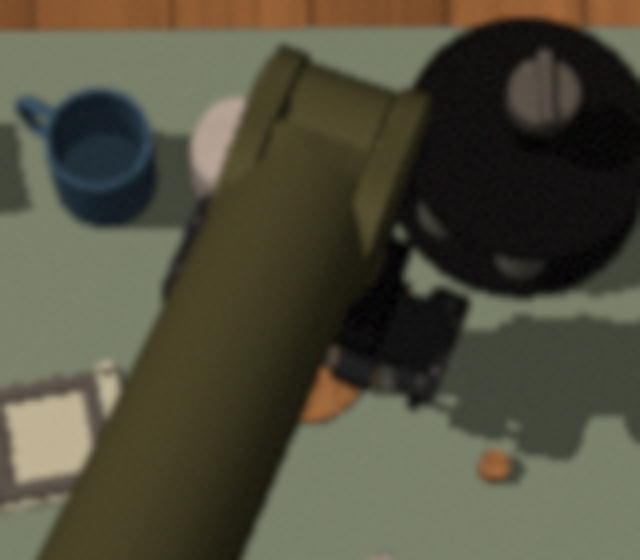

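```bash
python3 - <<'E'
from h import *
f=lambda q:np.round((q-[200,160]+.5)*4-.5,0)
t=sense()["tool_pos"];print(t)
print(f(proj("scene",[t+[0,0,.0217],t+[0,0,-.0063],[.6596,-.115,.006]])))
v=P["scene"]["R"][0]
print(f(proj("scene",[t+[0,0,.0217]-.021*v,t+[0,0,.0217]+.021*v])))
E
```

```text
[ 0.66018693 -0.11639572  0.05173343]
[[326. 453.]
 [327. 493.]
 [330. 544.]]
[[282. 453.]
 [370. 453.]]
```

```bash
python3 -m jog '[[0,0,0,0,0.0005,-0.01,1],[0,0,0,0,0.0005,-0.02,1],[0,0,0,0,0.0005,-0.028,1],[0,0,0,0,0.0005,-0.033,1],[0,0,0,0,0.0005,-0.036,1],[0,0,0,0,0.0005,-0.037,1],[0,0,0,0,0.0005,-0.037,1]]'
python3 -m jog '[[0,0,0,0,0,-0.0005,1],[0,0,0,0,0,-0.001,1],[0,0,0,0,0,-0.0015,1],[0,0,0,0,0,-0.0015,1]]'
```

```text
t: 24.25
tool_pos: [0.6595, -0.1158, 0.0136]
ee_rot: [3.142, 0.0, 2.741]
contact_force: [-0.3, -1.0, 0.2]
finger_gap: 0.485
t: 24.65
tool_pos: [0.6595, -0.1156, 0.0122]
ee_rot: [3.141, 0.0, 2.741]
contact_force: [0.0, 0.0, -0.4]
finger_gap: 0.487
```

```bash
python3 -m jog '[[0,0,0,0,0,-0.0005,1],[0,0,0,0,0,-0.001,1],[0,0,0,0,0,-0.001,1]]'; python3 - <<'E'
from h import *
crop("scene",200,160,160,160,4,"b5.png")
E
```

```text
t: 24.95
tool_pos: [0.6596, -0.1157, 0.0121]
ee_rot: [3.141, 0.0, 2.741]
contact_force: [-2.7, 0.8, 6.5]
finger_gap: 0.484
```

View pics/b5.png

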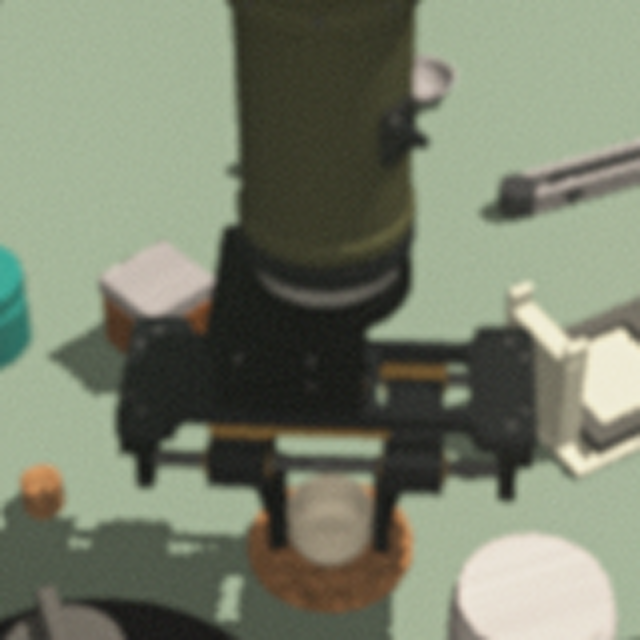

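```bash
python3 -m jog '[[0,0,0,0,0,0.0005,0],[0,0,0,0,0,0.0005,-0.1],[0,0,0,0,0,0.0005,-0.2],[0,0,0,0,0,0.01,-0.3],[0,0,0,0,0,0.03,-0.3],[0,0,0,0,0,0.06,-0.3],[0,0,0,0,0,0.1,-0.3],[0,0,0,0,0,0.14,-0.3],[0,0,-0.1,-0.02,0.03,0.15,-0.4],[0,0,-0.2,-0.04,0.07,0.15,-0.5]]'
python3 -m jog '[[0,0,-0.1,-0.02,0.04,0,-0.7],[0,0,-0.2,-0.04,0.08,0,-0.7],[0,0,-0.3,-0.06,0.12,0,-0.7],[0,0,-0.4,-0.08,0.15,0,-0.7],[0,0,-0.5,-0.1,0.15,0,-0.7],[0,0,-0.525,-0.12,0.15,0,-0.7]]'
python3 - <<'E'
from h import *
crop("scene",190,180,160,150,4,"b6.png");crop("top",250,140,80,110,6,"b6t.png")
E
```

```text
t: 26.0
tool_pos: [0.6208, -0.0489, 0.1648]
ee_rot: [3.139, 0.006, 2.531]
contact_force: [0.5, 0.8, 0.0]
finger_gap: 0.717
t: 26.6
tool_pos: [0.4986, 0.1056, 0.1616]
ee_rot: [3.141, 0.0, 2.016]
contact_force: [0.2, 0.1, 0.2]
finger_gap: 0.85
```

View pics/b6.png

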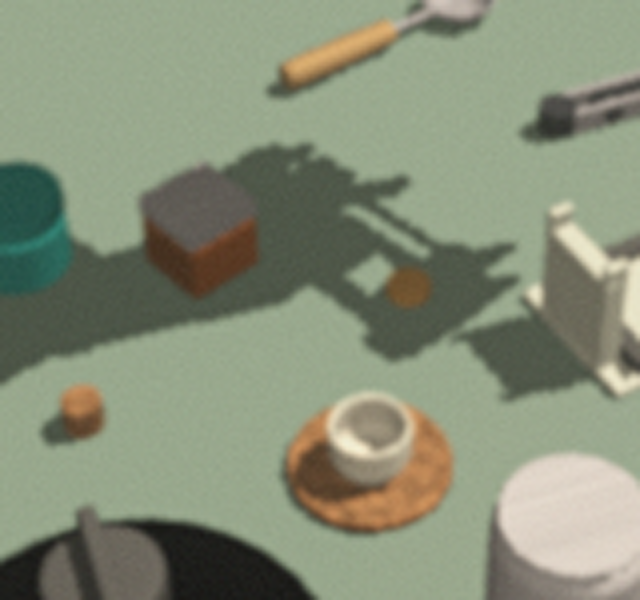

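View pics/b6t.png

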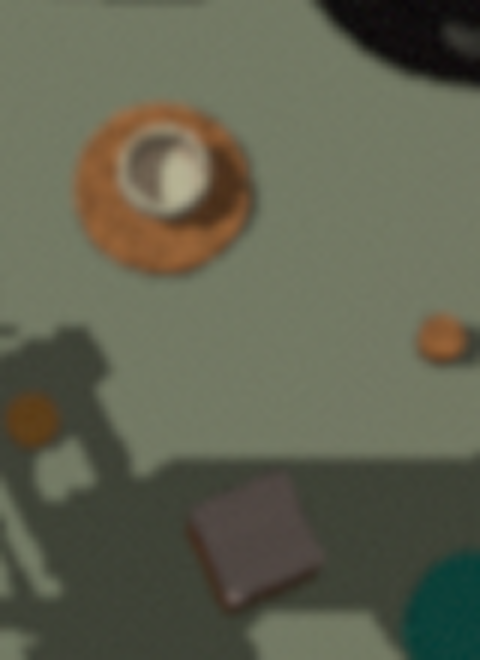

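```bash
python3 - <<'E'
from h import *
f=lambda a,b:(250+(a+.5)/6-.5,140+(b+.5)/6-.5)
g=lambda a,b:(190+(a+.5)/4-.5,180+(b+.5)/4-.5)
print("bowl",plane("top",[f(165,169)],.034),plane("scene",[g(370,427)],.034),"coaster",plane("top",[f(165,189)],.006),plane("scene",[g(370,463)],.006))
I=grab_frame("top").astype(int)
m=np.zeros(I.shape[:2],np.uint8); d=(I[...,0]-I[...,1]); m[215:244,278:308]=(d>2)[215:244,278:308]
c=max(cv2.findContours(m,0,1)[0],key=cv2.contourArea).reshape(-1,2)
print(cv2.minAreaRect(plane("top",c,.05)[:,:2].astype(np.float32)*1000))
for n,F,cs in(("top",f,[(190,520),(289,474),(325,558),(228,606)]),("scene",g,[(142,203),(204,166),(258,207),(193,250)])):
    X=plane(n,[F(*q) for q in cs],.05)[:,:2]
    print(n,X.mean(0).round(4),[(round(float(np.linalg.norm(X[i]-X[i-1])*1000),1),round(float(np.degrees(np.arctan2(*(X[i]-X[i-1])[::-1])))%90,1)) for i in range(4)])
E
```

```text
bowl [[ 0.66071944 -0.11603078  0.034     ]] [[ 0.65979432 -0.11476783  0.034     ]] coaster [[ 0.65872431 -0.11670487  0.006     ]] [[ 0.65896411 -0.11471111  0.006     ]]
((480.53912353515625, -152.2789764404297), (53.033138275146484, 54.34013748168945), 23.436182022094727)
top [ 0.482  -0.1546] [(42.8, 22.5), (49.9, 24.4), (41.8, 21.6), (49.3, 25.6)]
scene [ 0.4893 -0.1534] [(49.6, 19.4), (45.0, 24.7), (47.9, 22.7), (47.9, 26.4)]
```

The bowl sits upright at (0.660,-0.115), which matches the coaster centre within 1–2 mm. The square jar is free at (0.4845,-0.154), yaw about 24°.

```bash
python3 -m jog '[[0,0,-0.01,-0.002,-0.04,0,-0.8],[0,0,-0.02,-0.005,-0.09,0,-0.8],[0,0,-0.03,-0.008,-0.14,0,-0.8],[0,0,-0.03,-0.011,-0.19,0,-0.8],[0,0,-0.03,-0.013,-0.23,0,-0.8],[0,0,-0.03,-0.014,-0.255,0,-0.8],[0,0,-0.03,-0.014,-0.26,-0.02,-0.8],[0,0,-0.03,-0.014,-0.26,-0.06,-0.8],[0,0,-0.03,-0.014,-0.26,-0.075,-0.8],[0,0,-0.03,-0.014,-0.26,-0.075,-0.8]]'
python3 - <<'E'
from h import *
crop("scene",180,130,160,130,5,"c1.png")
E
```

```text
t: 27.75
tool_pos: [0.484, -0.156, 0.0844]
ee_rot: [-3.137, -0.001, 1.985]
contact_force: [-0.5, 0.6, 0.4]
finger_gap: 0.894
```

View pics/c1.png

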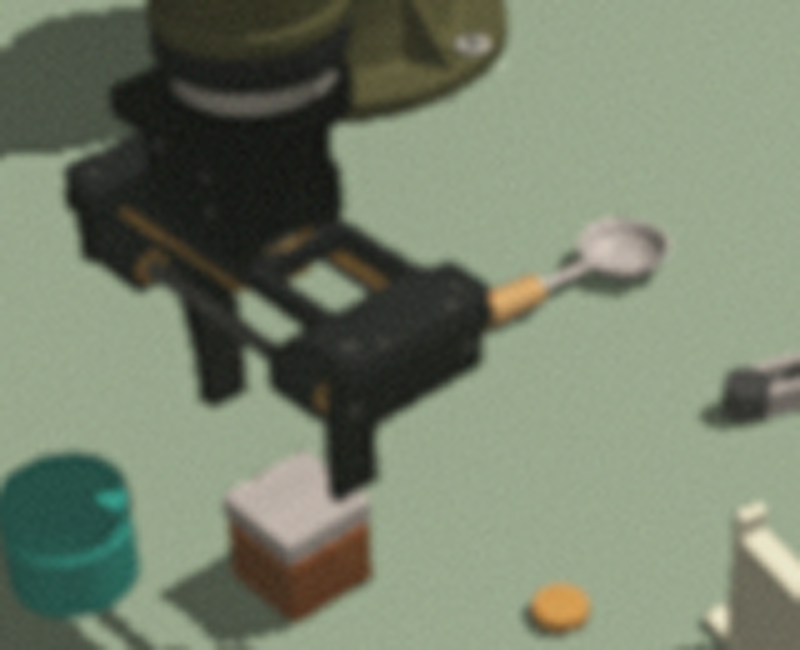

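```bash
python3 -m jog '[[0,0,0,0,0.001,-0.02,-0.8],[0,0,0,0,0.001,-0.045,-0.8],[0,0,0,0,0.001,-0.06,-0.8],[0,0,0,0,0.001,-0.068,-0.6],[0,0,0,0,0.001,-0.068,-0.4],[0,0,0,0,0.001,-0.068,-0.25],[0,0,0,0,0.001,-0.068,-0.2],[0,0,0,0,0.001,-0.068,-0.1],[0,0,0,0,0.001,-0.068,1],[0,0,0,0,0.001,-0.068,1]]' 20
python3 -m jog '[[0,0,0,0,0,0,1],[0,0,0,0,0,0.005,1],[0,0,0,0,0,0.02,1],[0,0,0,0,0,0.045,1],[0,0,0,0,0,0.075,1],[0,0,0,0,0,0.1,1],[0,0,0,0,0,0.115,1],[0,0,-0.1,0,0,0.115,1],[0,0,-0.2,0,0,0.115,1],[0,0,-0.242,0,0,0.115,1]]'
python3 - <<'E'
from h import *
crop("scene",180,110,160,130,5,"c2.png")
f=lambda q:np.round((q-[180,110]+.5)*5-.5,0)
t=sense()["tool_pos"];print(t, f(proj("scene",[t+[0,0,-.016],t+[0,0,.034]])))
E
```

```text
t: 28.8
tool_pos: [0.4854, -0.1551, 0.0186]
ee_rot: [3.142, 0.0, 1.986]
contact_force: [-2.0, -1.7, 4.9]
finger_gap: 0.553
t: 29.8
tool_pos: [0.4854, -0.1544, 0.1334]
ee_rot: [3.141, -0.001, 1.741]
contact_force: [0.4, -0.3, -1.2]
finger_gap: 0.553
[ 0.48536965 -0.15434352  0.13330611] [[284. 483.]
 [275. 387.]]
```

View pics/c2.png

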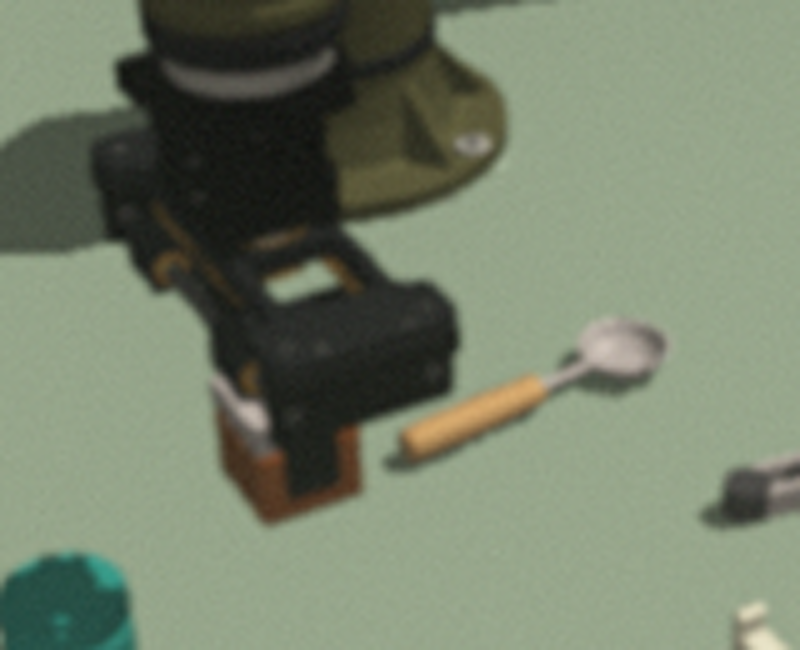

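```bash
python3 - <<'E'
from h import *
f=lambda q:np.round((q-[180,110]+.5)*5-.5,0)
t=sense()["tool_pos"];a=.171;u=np.array([np.cos(a),np.sin(a),0]);w=np.array([-np.sin(a),np.cos(a),0])
for b in(.016,.0186): print(f(proj("scene",[t+.024*u-.024*w-[0,0,b],t+.024*u+.024*w-[0,0,b],t-.024*u-.024*w-[0,0,b]])).tolist())
E
```

```text
[[255.0, 532.0], [360.0, 496.0], [209.0, 470.0]]
[[256.0, 537.0], [360.0, 500.0], [210.0, 475.0]]
```

```bash
python3 -m jog '[[0,0,0,0.008,0.014,0,1],[0,0,0,0.025,0.044,0,1],[0,0,0,0.045,0.08,0,1],[0,0,0,0.065,0.116,0,1],[0,0,0,0.085,0.153,0,1],[0,0,0,0.103,0.185,0,1],[0,0,0,0.116,0.21,0,1],[0,0,0,0.123,0.221,0,1],[0,0,0,0.123,0.221,-0.02,1],[0,0,0,0.123,0.221,-0.05,1]]'
python3 -m jog '[[0,0,0.003,0,0,-0.01,1],[0,0,0.003,0,0,-0.022,1],[0,0,0.003,0,0,-0.032,1],[0,0,0.003,0,0,-0.032,1],[0,0,0.003,0,0,-0.032,1]]'
python3 - <<'E'
from h import *
crop("scene",280,150,160,130,5,"c3.png")
f=lambda q:np.round((q-[280,150]+.5)*5-.5,0)
t=sense()["tool_pos"];a=.173;u=np.array([np.cos(a),np.sin(a),0]);w=np.array([-np.sin(a),np.cos(a),0])
print(t,f(proj("scene",[t+.024*u-.024*w-[0,0,.014],t+.024*u+.024*w-[0,0,.014],t-.024*u-.024*w-[0,0,.014]])).tolist())
E
```

```text
t: 30.85
tool_pos: [0.6101, 0.067, 0.084]
ee_rot: [3.138, 0.0, 1.745]
contact_force: [0.7, 0.2, -1.8]
finger_gap: 0.553
t: 31.35
tool_pos: [0.6089, 0.0662, 0.0516]
ee_rot: [3.141, 0.0, 1.747]
contact_force: [0.4, 0.1, -1.6]
finger_gap: 0.555
[0.60914903 0.06621153 0.05194439] [[357.0, 538.0], [447.0, 498.0], [290.0, 470.0]]
```

View pics/c3.png

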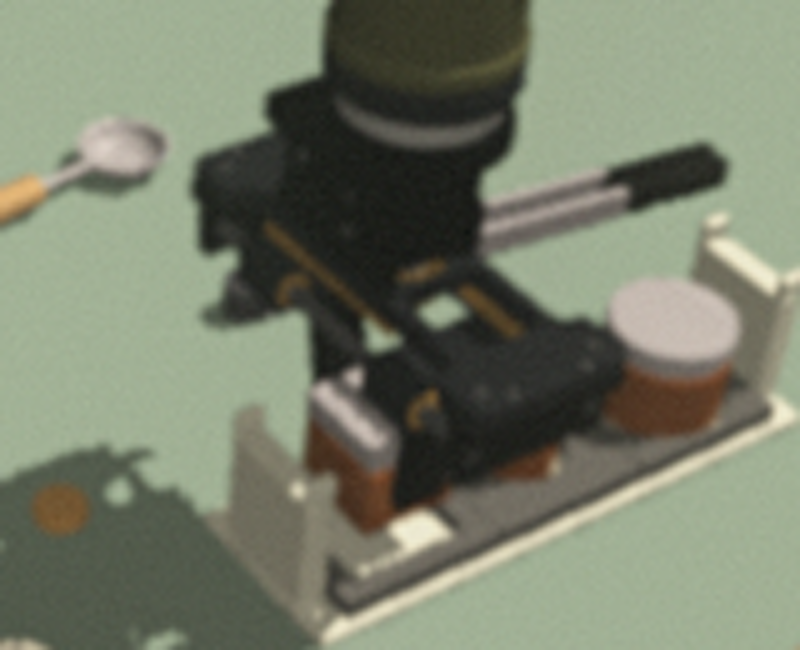

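```bash
python3 -m jog '[[0,0,0,-0.001,0,-0.008,1],[0,0,0,-0.001,0,-0.014,1],[0,0,0,-0.001,0,-0.019,1],[0,0,0,-0.001,0,-0.022,1],[0,0,0,-0.001,0,-0.0235,1],[0,0,0,-0.001,0,-0.0235,1]]'
python3 -m jog '[[0,0,0,0,0,-0.0005,1],[0,0,0,0,0,-0.001,1],[0,0,0,0,0,-0.001,1]]'
```

```text
t: 32.0
tool_pos: [0.607, 0.0663, 0.0286]
ee_rot: [-3.14, -0.001, 1.747]
contact_force: [-4.1, -0.1, 7.9]
finger_gap: 0.552
t: 32.3
tool_pos: [0.607, 0.0664, 0.0286]
ee_rot: [-3.14, -0.002, 1.747]
contact_force: [-7.4, -0.8, 14.4]
finger_gap: 0.546
```

```bash
python3 -m jog '[[0,0,0,0,0,0.001,1],[0,0,0,0,0,0.001,1]]'; python3 - <<'E'
from h import *
crop("scene",280,170,130,110,6,"c4.png");crop("top",180,160,80,80,6,"c4t.png")
f=lambda q:np.round((q-[280,170]+.5)*6-.5,0)
a=.173;u=np.array([np.cos(a),np.sin(a),0]);w=np.array([-np.sin(a),np.cos(a),0]);c=np.array([.6077,.0685,0])
for z in(.010,.016):print("recess corners",z,f(proj("scene",[c+[0,0,z]+i*.029*u+j*.029*w for i,j in((1,-1),(1,1),(-1,1),(-1,-1))])).tolist())
for z in(.010,.060,.066):print("jar",z,f(proj("scene",[c+[0,0,z]+i*.024*u+j*.024*w for i,j in((1,-1),(1,1),(-1,1),(-1,-1))])).tolist())
E
```

```text
t: 32.5
tool_pos: [0.6073, 0.0663, 0.0286]
ee_rot: [-3.141, -0.001, 1.747]
contact_force: [-4.7, 0.2, 8.4]
finger_gap: 0.55
recess corners 0.01 [[422.0, 591.0], [550.0, 532.0], [454.0, 439.0], [328.0, 493.0]]
recess corners 0.016 [[423.0, 579.0], [552.0, 521.0], [456.0, 427.0], [329.0, 481.0]]
jar 0.01 [[425.0, 577.0], [531.0, 529.0], [452.0, 451.0], [347.0, 496.0]]
jar 0.06 [[438.0, 476.0], [547.0, 428.0], [465.0, 351.0], [357.0, 395.0]]
jar 0.066 [[439.0, 463.0], [550.0, 415.0], [467.0, 338.0], [358.0, 383.0]]
```

View pics/c4.png

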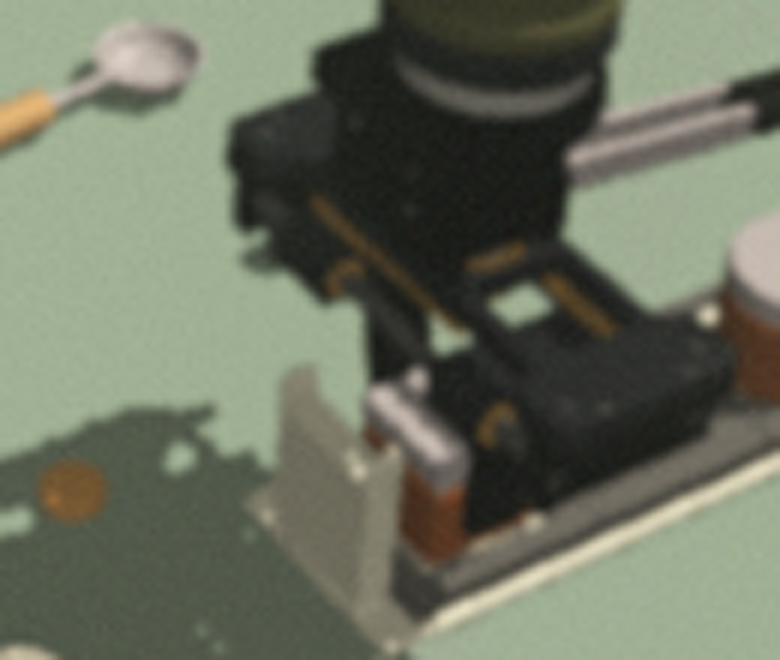

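View pics/c4t.png

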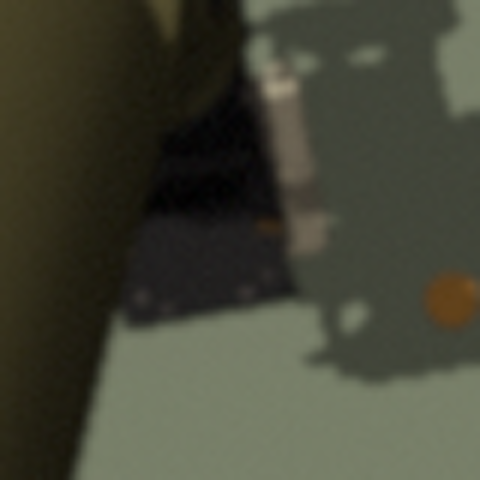

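Contact came about 4 mm too early. The image shows the jar sitting about 3 mm towards +y in the grip, so its edge is probably on the recess rim. I'll lift, shift and look again.

```bash
python3 -m jog '[[0,0,0,0,0,0.003,1],[0,0,0,0,0,0.01,1],[0,0,0,0,0,0.015,1],[0,0,0,0.0005,-0.003,0.015,1],[0,0,0,0.0005,-0.003,0.015,1],[0,0,0,0.0005,-0.003,0.015,1]]'; python3 - <<'E'
from h import *
crop("scene",310,200,80,75,9,"c5.png")
t=sense()["tool_pos"];print(t)
f=lambda q:np.round((q-[310,200]+.5)*9-.5,0)
a=.173;u=np.array([np.cos(a),np.sin(a),0]);w=np.array([-np.sin(a),np.cos(a),0])
for b in(.014,.0186):print("jar",b,f(proj("scene",[t-[0,0,b]+i*.024*u+j*.024*w for i,j in((1,-1),(1,1),(-1,1),(-1,-1))])).tolist())
for b in(.036,.0314):print("lid",b,f(proj("scene",[t+[0,0,b]+i*.024*u+j*.024*w for i,j in((1,-1),(1,1),(-1,1),(-1,-1))])).tolist())
E
```

```text
t: 33.2
tool_pos: [0.6078, 0.063, 0.0424]
ee_rot: [-3.141, 0.0, 1.746]
contact_force: [-0.3, -0.3, -1.0]
finger_gap: 0.553
[0.60774632 0.06322224 0.04229315]
jar 0.014 [[354.0, 547.0], [516.0, 475.0], [396.0, 358.0], [237.0, 426.0]]
jar 0.0186 [[352.0, 561.0], [514.0, 489.0], [394.0, 372.0], [235.0, 439.0]]
lid 0.036 [[374.0, 391.0], [541.0, 319.0], [415.0, 204.0], [251.0, 270.0]]
lid 0.0314 [[372.0, 406.0], [539.0, 334.0], [414.0, 218.0], [250.0, 285.0]]
```

View pics/c5.png

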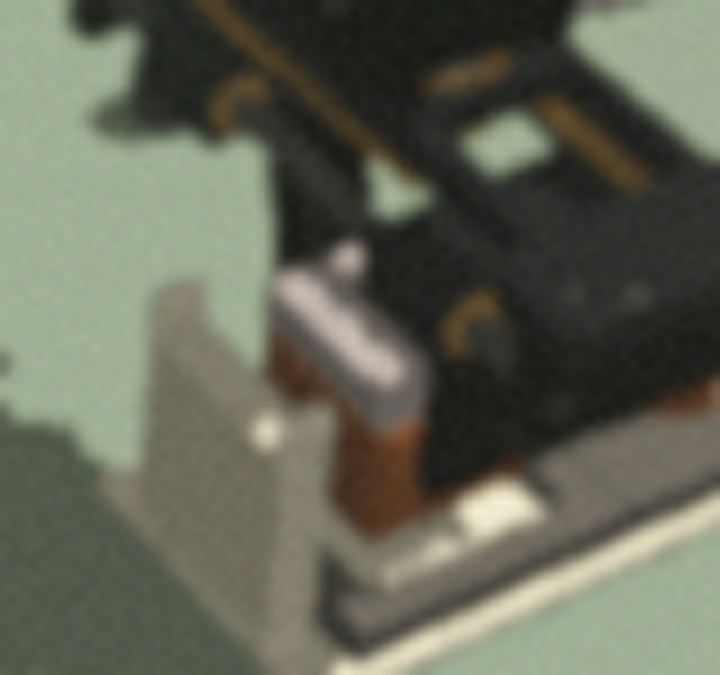

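```bash
python3 -m jog '[[0,0,0,0,0,-0.006,1],[0,0,0,0,0,-0.011,1],[0,0,0,0,0,-0.013,1],[0,0,0,0,0,-0.014,1],[0,0,0,0,0,-0.0145,1],[0,0,0,0,0,-0.0145,1]]'; python3 -m jog '[[0,0,0,0,0,-0.0005,1],[0,0,0,0,0,-0.001,1],[0,0,0,0,0,-0.001,1]]'
```

```text
t: 33.85
tool_pos: [0.6073, 0.0634, 0.0286]
ee_rot: [-3.14, -0.001, 1.747]
contact_force: [-3.5, 0.2, 5.1]
finger_gap: 0.546
t: 34.15
tool_pos: [0.6074, 0.0634, 0.0286]
ee_rot: [-3.14, -0.001, 1.747]
contact_force: [-6.8, 0.1, 12.3]
finger_gap: 0.547
```

Contact came at the same height, 0.0286, which is the grip height 0.0186 plus the recess floor 0.010. So the jar is on the floor both times. I'll release it and check.

```bash
python3 -m jog '[[0,0,0,0,0,0.001,1],[0,0,0,0,0,0.001,-0.12],[0,0,0,0,0,0.001,-0.2],[0,0,0,0,0,0.001,-0.35],[0,0,0,0,0,0.01,-0.5],[0,0,0,0,0,0.03,-0.5],[0,0,0,0,0,0.06,-0.5],[0,0,0,0,0,0.1,-0.5],[0,0,0,0,0,0.14,-0.5],[0,0,0,-0.03,0,0.15,-0.5]]'; python3 -m jog '[[0,0,0,-0.04,0,0,-0.5],[0,0,0,-0.08,0,0,-0.5],[0,0,0,-0.12,0,0,-0.5],[0,0,0,-0.14,0,0,-0.5]]'; python3 - <<'E'
from h import *
crop("scene",300,160,160,130,5,"c6.png");crop("top",100,140,160,110,5,"c6t.png")
E
```

```text
t: 35.15
tool_pos: [0.583, 0.0628, 0.1827]
ee_rot: [3.131, 0.002, 1.746]
contact_force: [-0.6, -0.2, 0.8]
finger_gap: 0.751
t: 35.55
tool_pos: [0.4352, 0.0633, 0.1771]
ee_rot: [-3.141, -0.002, 1.748]
contact_force: [0.4, 0.5, 0.7]
finger_gap: 0.755
```

View pics/c6.png

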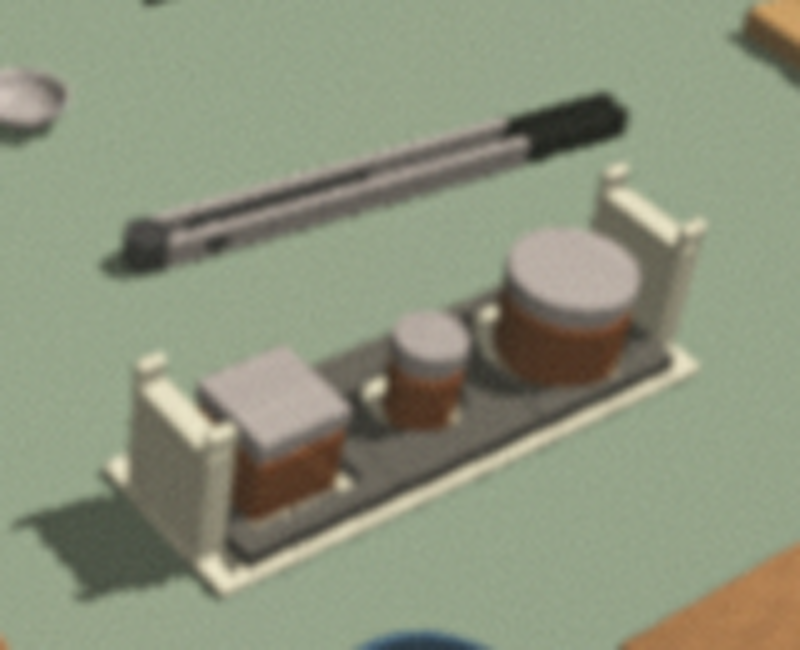

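View pics/c6t.png

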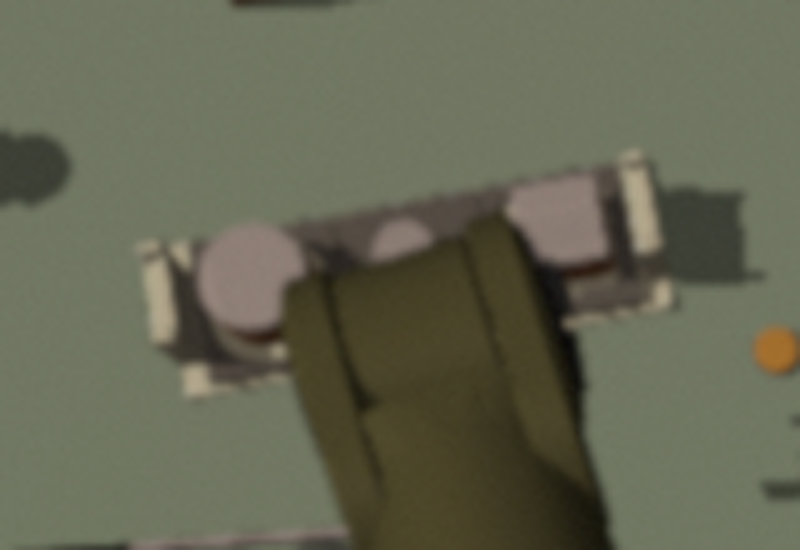

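```bash
python3 - <<'E'
from h import *
f=lambda a,b:(100+(a+.5)/5-.5,140+(b+.5)/5-.5)
g=lambda a,b:(300+(a+.5)/5-.5,160+(b+.5)/5-.5)
for t,s in(((597,172),(265,442)),((608,262),(200,385)),((506,190),(350,408))): print([np.round(x,4).tolist() for x in two(f(*t),g(*s))])
print(plane("scene",[g(a,b) for a,b in((200,385),(282,350),(350,408),(265,442))],.06)[:,:2].mean(0))
E
```

```text
[[0.637, 0.046, 0.0645], [0.0016, 0.0016]]
[[0.5881, 0.0405, 0.0564], [0.0016, 0.0016]]
[[0.6275, 0.0941, 0.0602], [0.0008, 0.0008]]
[0.60904525 0.06677835]
```

```bash
python3 -m jog '[[0,0,-0.05,0,0.05,0,-0.5],[0,0,-0.1,0,0.1,0,-0.4],[0,0,-0.146,0,0.15,0,-0.3],[0,0,-0.146,-0.003,0.163,0,-0.3],[0,0,-0.146,-0.003,0.163,0,-0.3]]'; python3 - <<'E'
from h import *
T=grab_frame("top");crop("",120,160,130,100,6,"d1t.png",T);crop("",100,230,130,50,6,"d1u.png",T);crop("scene",300,180,130,100,6,"d1.png")
I=cv2.imread("pics/top0.png")[:,:,::-1].astype(int)
# tong by mask: steel/dark differ from table
d=np.abs(I-np.array([107,115,93])).sum(2)
R=(I[...,0]-I[...,1])
pts=[]
for u in range(130,198,4):
    col=R[238:266,u]; v=np.where(col>3)[0]+238
    if len(v): pts.append((u,(v.min()+v.max())/2,v.max()-v.min()))
print(pts)
X=plane("top",[(p[0],p[1]) for p in pts],.014)[:,:2]
k=np.polyfit(X[:,1],X[:,0],1);print(k,"x at y=.226",np.polyval(k,.226))
m=(I.sum(2)<110);v,u=np.where(m[245:262,98:130]);print("tips",u.min()+98,u.max()+98,plane("top",[(u.min()+98,254)],.009),v.mean()+245)
E
```

```text
t: 36.15
tool_pos: [0.4353, 0.2285, 0.1769]
ee_rot: [3.141, 0.002, 1.605]
contact_force: [0.2, -0.5, -0.1]
finger_gap: 0.655
[(130, np.float64(252.0), np.int64(8)), (134, np.float64(252.0), np.int64(8)), (138, np.float64(252.0), np.int64(8)), (142, np.float64(251.5), np.int64(9)), (146, np.float64(251.0), np.int64(8)), (150, np.float64(251.0), np.int64(8)), (154, np.float64(250.5), np.int64(9)), (158, np.float64(250.0), np.int64(8)), (162, np.float64(250.0), np.int64(8)), (166, np.float64(249.5), np.int64(9)), (170, np.float64(249.5), np.int64(9)), (174, np.float64(249.0), np.int64(8)), (178, np.float64(249.0), np.int64(8)), (182, np.float64(248.5), np.int64(9)), (186, np.float64(248.0), np.int64(8)), (190, np.float64(248.0), np.int64(8)), (194, np.float64(248.0), np.int64(8))]
[-0.05944587  0.44725541] x at y=.226 0.43382063871445636
tips 103 126 [[0.42614755 0.37199424 0.009     ]] 253.5878787878788
```

View pics/d1t.png

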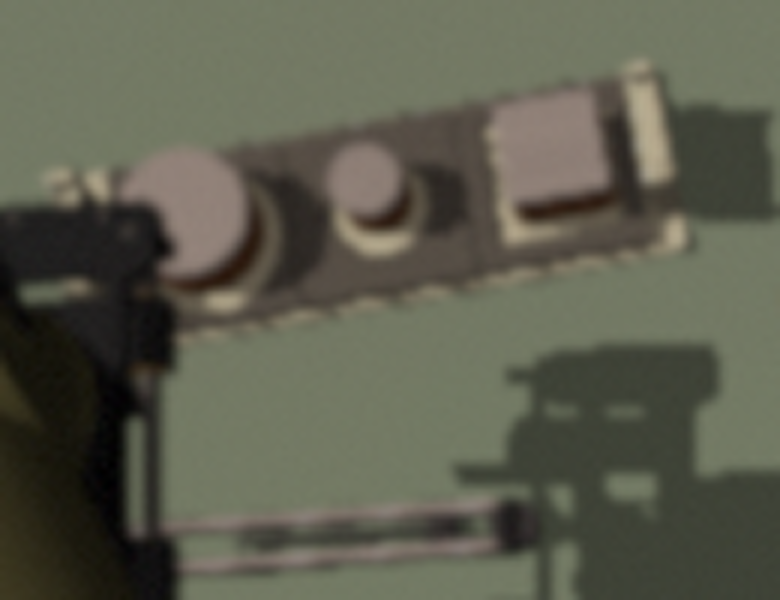

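View pics/d1.png

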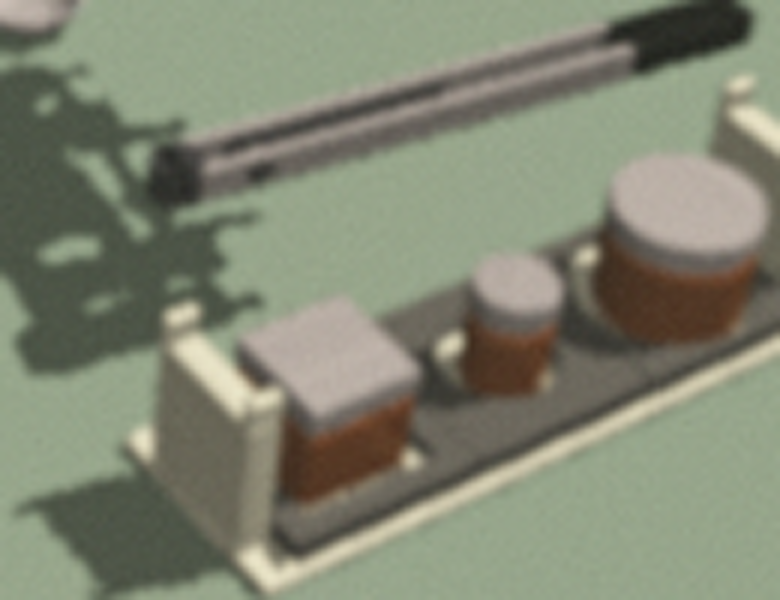

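```bash
python3 - <<'E'
from h import *
f=lambda a,b:(120+(a+.5)/6-.5,160+(b+.5)/6-.5)
g=lambda a,b:(300+(a+.5)/6-.5,180+(b+.5)/6-.5)
ts=[(493,112),(596,89),(612,192),(512,211)];ss=[(418,375),(315,425),(240,345),(345,298)]
# world corners order: (+x,+y),(+x,-y),(-x,-y),(-x,+y)
for t,s in zip(ts,ss): print([np.round(x,4).tolist() for x in two(f(*t),g(*s))])
print("top ctr",plane("top",[f(*t) for t in ts],.06)[:,:2].mean(0),"scene",plane("scene",[g(*s) for s in ss],.06)[:,:2].mean(0))
a=.173;u=np.array([np.cos(a),np.sin(a),0]);w=np.array([-np.sin(a),np.cos(a),0]);c=np.array([.6077,.0685,0])
q=proj("top",[c+[0,0,.01]+i*.029*u+j*.029*w for i,j in((1,1),(1,-1),(-1,-1),(-1,1))]);print("recess top px",np.round((q-[120,160]+.5)*6,0).tolist())
E
python3 - <<'E'
import sys;sys.path.insert(0,'.')
from h import *
crop("top",190,165,50,50,12,"d2t.png");crop("scene",330,220,50,50,12,"d2.png")
E
```

```text
[[0.6269, 0.0928, 0.0574], [0.0002, 0.0002]]
[[0.6373, 0.0462, 0.0579], [0.0009, 0.0009]]
[[0.5894, 0.0396, 0.0564], [0.0018, 0.0018]]
[[0.5809, 0.0854, 0.0577], [0.0022, 0.0022]]
top ctr [0.60743194 0.06452872] scene [0.61140807 0.06572176]
recess top px [[485.0, 129.0], [606.0, 107.0], [626.0, 224.0], [505.0, 247.0]]
```

View pics/d2t.png

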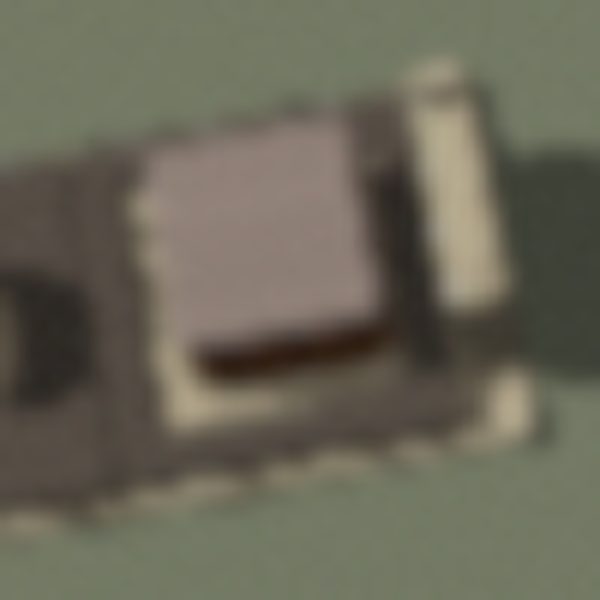

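View pics/d2.png

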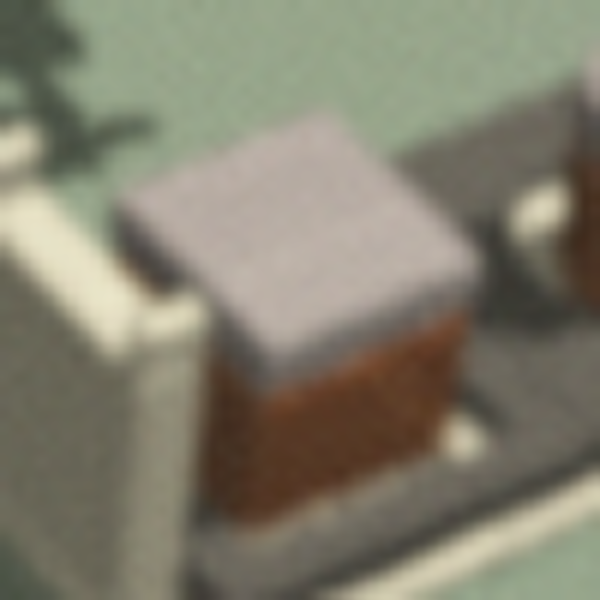

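The lid corners of the square jar triangulate to 0.0564–0.0579, so it is level and seated (the slim jar read 0.0574 for 0.056 in the same way). Now the tong.

```bash
python3 -m jog '[[0,0,0.018,-0.0015,-0.003,-0.03,-0.3],[0,0,0.018,-0.0015,-0.003,-0.07,-0.3],[0,0,0.018,-0.0015,-0.003,-0.11,-0.3],[0,0,0.018,-0.0015,-0.003,-0.135,-0.3],[0,0,0.018,-0.0015,-0.003,-0.145,-0.3],[0,0,0.018,-0.0015,-0.003,-0.145,-0.3]]'; python3 - <<'E'
from h import *
crop("scene",300,110,160,130,5,"e1.png")
E
```

```text
t: 36.95
tool_pos: [0.4332, 0.2217, 0.0315]
ee_rot: [-3.14, 0.002, 1.617]
contact_force: [0.5, -0.4, -0.2]
finger_gap: 0.651
```

View pics/e1.png

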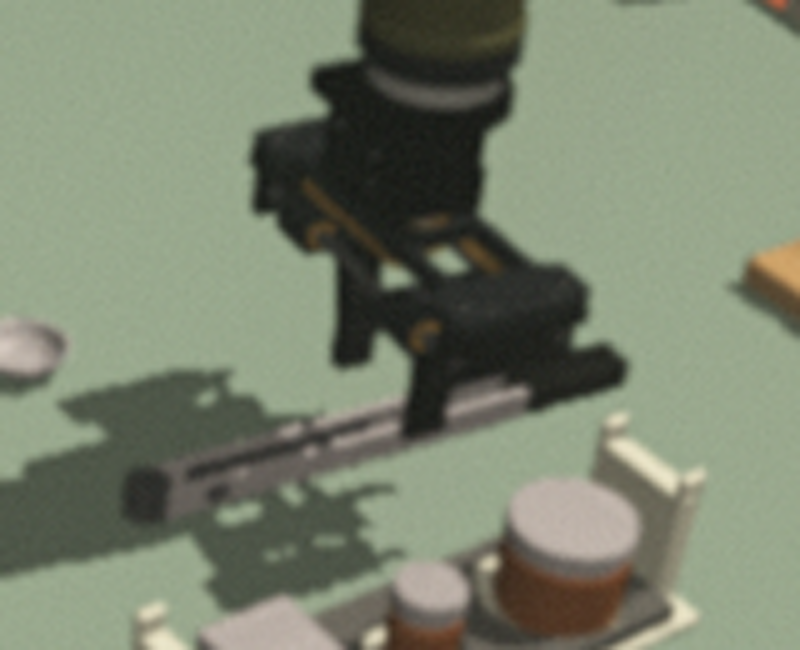

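```bash
python3 -m jog '[[0,0,0,0,0.003,-0.01,-0.3],[0,0,0,0,0.003,-0.018,-0.3],[0,0,0,0,0.003,-0.024,-0.3],[0,0,0,0,0.003,-0.027,-0.1],[0,0,0,0,0.003,-0.027,0.1],[0,0,0,0,0.003,-0.027,0.3],[0,0,0,0,0.003,-0.027,1],[0,0,0,0,0.003,-0.027,1],[0,0,0,0,0.003,-0.027,1],[0,0,0,0,0.003,-0.027,1]]' 30
```

```text
t: 38.0
tool_pos: [0.4334, 0.2264, 0.0053]
ee_rot: [-3.141, -0.0, 1.619]
contact_force: [-0.8, -0.0, 2.6]
finger_gap: 0.275
```

```bash
python3 -m jog '[[0,0,0,0,0,0.004,1],[0,0,0,0,0,0.015,1],[0,0,0,0,0,0.035,1],[0,0,0,0,0,0.06,1],[0,0,0,0,0,0.085,1],[0,0,0,0,0,0.11,1],[0,0,0,0,0,0.125,1],[0,0,0,0,0,0.13,1],[0,0,0,0,0,0.13,1]]'; python3 - <<'E'
from h import *
crop("scene",280,60,180,140,4.4,"e2.png");crop("top",80,190,160,110,5,"e2t.png")
print(sense()["tool_pos"],sense()["torque"])
E
```

```text
t: 38.9
tool_pos: [0.4339, 0.2266, 0.1359]
ee_rot: [3.14, -0.001, 1.619]
contact_force: [0.2, 0.3, -1.7]
finger_gap: 0.276
[0.43295432 0.22594887 0.1344205 ] [-0.01269375  0.08234998 -0.04784554]
```

View pics/e2.png

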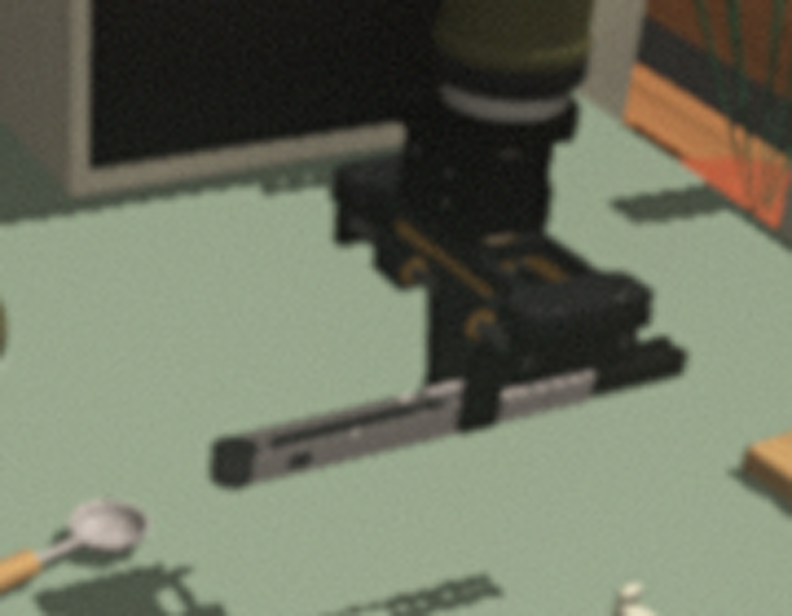

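View pics/e2t.png

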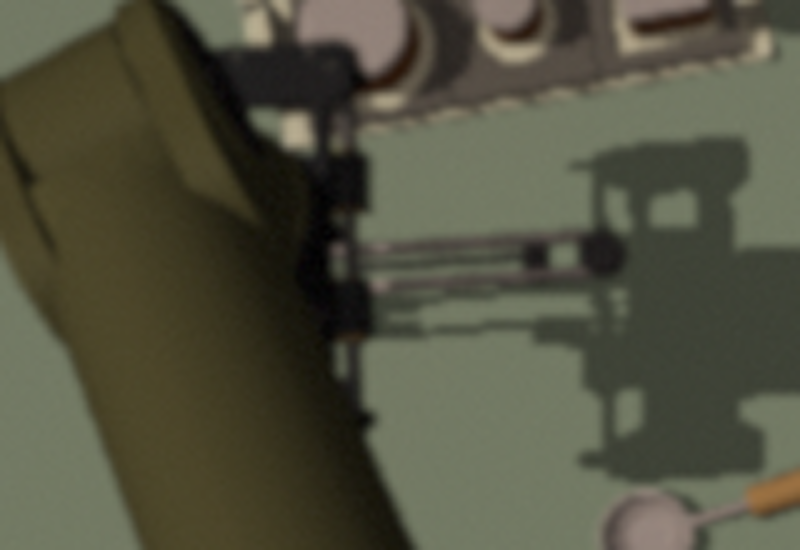

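```bash
python3 - <<'E'
from h import *
g=lambda a,b:(280+(a+.5)/4.4-.5,60+(b+.5)/4.4-.5)
f=lambda a,b:(80+(a+.5)/5-.5,190+(b+.5)/5-.5)
X=plane("scene",[g(213,464),g(685,360)],.138);print(X,X.mean(0),np.linalg.norm(X[0]-X[1]))
print(two(f(626,257),g(213,464)), two(f(602,250),g(232,462)))
E
```

```text
[[0.43647359 0.07886119 0.138     ]
 [0.4295294  0.37992018 0.138     ]] [0.43300149 0.22939068 0.138     ] 0.3011390641599933
(array([0.44130061, 0.074921  , 0.14160401]), [0.0013978352087820468, 0.001397835208782019]) (array([0.4444083 , 0.08575433, 0.14248119]), [6.600322223281323e-05, 6.600322223286008e-05])
```

```bash
python3 -m jog '[[0,0,0.01,0.01,-0.005,0,1],[0,0,0.03,0.03,-0.015,0,1],[0,0,0.05,0.055,-0.026,0,1],[0,0,0.07,0.08,-0.038,0,1],[0,0,0.09,0.105,-0.05,0,1],[0,0,0.11,0.13,-0.062,0,1],[0,0,0.12,0.15,-0.072,0,1],[0,0,0.125,0.16,-0.077,0,1],[0,0,0.125,0.16,-0.077,0,1],[0,0,0.125,0.16,-0.077,0,1]]';python3 -m jog '[[0,0,0,0,0,-0.01,1],[0,0,0,0,0,-0.025,1],[0,0,0,0,0,-0.035,1],[0,0,0,0,0,-0.035,1]]'; python3 - <<'E'
from h import *
crop("scene",290,110,170,150,4.6,"e3.png");crop("top",100,140,160,110,5,"e3t.png")
print(sense()["tool_pos"])
E
```

```text
t: 40.0
tool_pos: [0.5923, 0.1498, 0.1342]
ee_rot: [-3.14, -0.0, 1.744]
contact_force: [-1.0, 0.2, -1.3]
finger_gap: 0.275
t: 40.4
tool_pos: [0.5913, 0.1494, 0.0975]
ee_rot: [-3.137, 0.001, 1.744]
contact_force: [-0.0, -0.5, -1.2]
finger_gap: 0.273
[0.59302294 0.14937368 0.09955565]
```

View pics/e3.png

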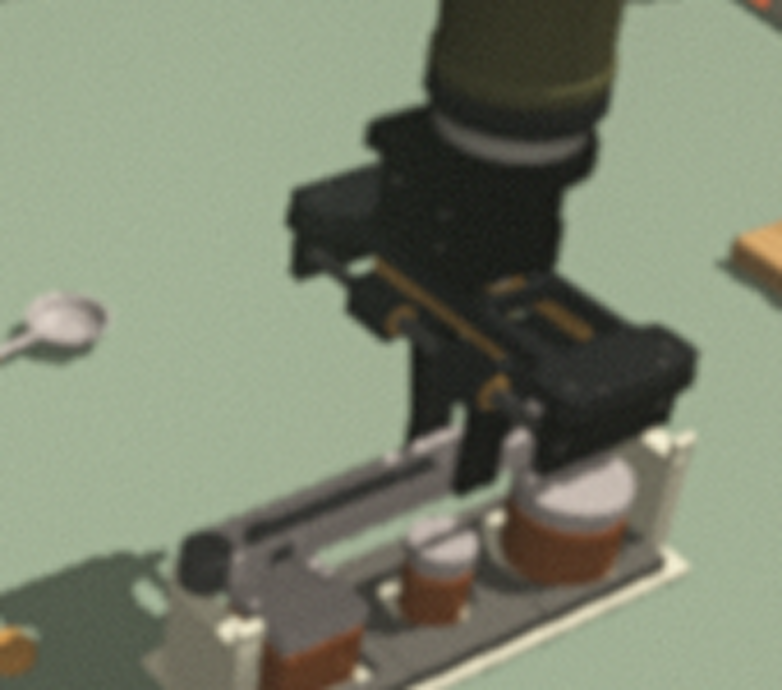

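View pics/e3t.png

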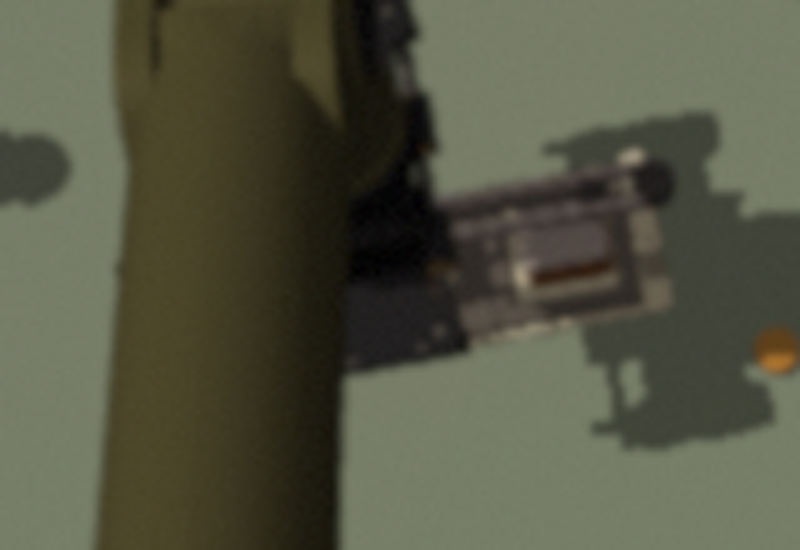

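```bash
python3 - <<'E'
from h import *
f=lambda a,b:(100+(a+.5)/5-.5,140+(b+.5)/5-.5)
g=lambda a,b:(290+(a+.5)/4.6-.5,110+(b+.5)/4.6-.5)
print(two(f(656,182),g(208,545)),plane("top",[f(656,182)],.112))
t=sense()["tool_pos"];a=1.744-np.pi/2;w=np.array([-np.sin(a),np.cos(a)])
print("tool line at -.14",t[:2]-.14*w,t[:2]-.15*w)
E
```

```text
(array([0.61782994, 0.0108899 , 0.11373603]), [0.0017976876524706514, 0.0017976876524707008]) [[0.61758737 0.0093166  0.112     ]]
tool line at -.14 [0.61715039 0.0114684 ] [0.61887378 0.00161802]
```

The hinge end lies on the saddle line within 1 mm. Lowering now.

```bash
python3 -m jog '[[0,0,0,0.001,0,-0.006,1],[0,0,0,0.001,0,-0.012,1],[0,0,0,0.001,0,-0.017,1],[0,0,0,0.001,0,-0.021,1],[0,0,0,0.001,0,-0.023,1],[0,0,0,0.001,0,-0.0235,1],[0,0,0,0.001,0,-0.0235,1]]';python3 -m jog '[[0,0,0,0,0,-0.0005,1],[0,0,0,0,0,-0.001,1],[0,0,0,0,0,-0.001,1]]'
```

```text
t: 41.2
tool_pos: [0.5946, 0.1493, 0.0766]
ee_rot: [3.141, 0.0, 1.744]
contact_force: [-0.5, -0.3, -0.7]
finger_gap: 0.272
t: 41.5
tool_pos: [0.5945, 0.1493, 0.0757]
ee_rot: [3.141, -0.0, 1.744]
contact_force: [0.1, -0.5, -0.6]
finger_gap: 0.27
```

```bash
python3 -m jog '[[0,0,0,0,0,-0.0005,1],[0,0,0,0,0,-0.001,1],[0,0,0,0,0,-0.0015,1],[0,0,0,0,0,-0.002,1],[0,0,0,0,0,-0.002,1]]'; python3 -m jog '[[0,0,0,0,0,-0.0004,1],[0,0,0,0,0,-0.0008,1],[0,0,0,0,0,-0.0008,1]]'; python3 - <<'E'
from h import *
crop("scene",290,110,170,150,4.6,"e4.png")
E
```

```text
t: 42.0
tool_pos: [0.5944, 0.1493, 0.0735]
ee_rot: [-3.142, 0.0, 1.744]
contact_force: [-0.4, -0.3, -1.4]
finger_gap: 0.272
t: 42.3
tool_pos: [0.5945, 0.1493, 0.0734]
ee_rot: [3.142, -0.0, 1.744]
contact_force: [-2.0, -0.7, 5.4]
finger_gap: 0.273
```

View pics/e4.png

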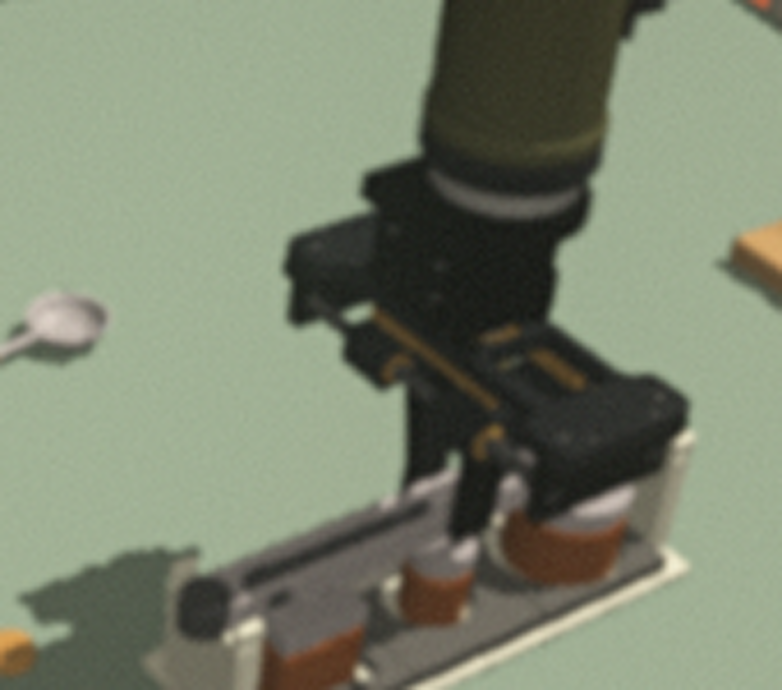

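Contact came at TCP 0.0734, where 0.0733 was expected, so both saddles are bearing. I'll release and back off.

```bash
python3 -m jog '[[0,0,0,0,0,0.0007,0.4],[0,0,0,0,0,0.0007,0.3],[0,0,0,0,0,0.0007,0.1],[0,0,0,0,0,0.005,0],[0,0,0,0,0,0.02,-0.1],[0,0,0,0,0,0.05,-0.1],[0,0,0,0,0,0.09,-0.1],[0,0,0,0,0,0.13,-0.1],[0,0,0,-0.02,-0.03,0.14,-0.1],[0,0,0,-0.04,-0.07,0.14,-0.1]]';python3 -m jog '[[0,0,0,-0.03,-0.04,0,-0.1],[0,0,0,-0.05,-0.08,0,-0.1],[0,0,0,-0.06,-0.12,0,-0.1],[0,0,0,-0.07,-0.16,0,-0.1],[0,0,0,-0.08,-0.2,0,-0.1],[0,0,0,-0.08,-0.24,0,-0.1],[0,0,0,-0.08,-0.28,0,-0.1],[0,0,0,-0.08,-0.3,0,-0.1],[0,0,0,-0.08,-0.3,0,-0.1]]'; python3 - <<'E'
from h import *
crop("scene",250,140,200,180,3.3,"z1.png");crop("top",100,140,200,110,4,"z1t.png")
E
```

```text
t: 43.35
tool_pos: [0.5561, 0.0806, 0.2165]
ee_rot: [3.135, -0.001, 1.748]
contact_force: [-0.2, -0.2, -0.2]
finger_gap: 0.551
t: 44.25
tool_pos: [0.4736, -0.225, 0.2141]
ee_rot: [3.14, 0.002, 1.737]
contact_force: [1.1, 0.1, 0.2]
finger_gap: 0.552
```

View pics/z1.png

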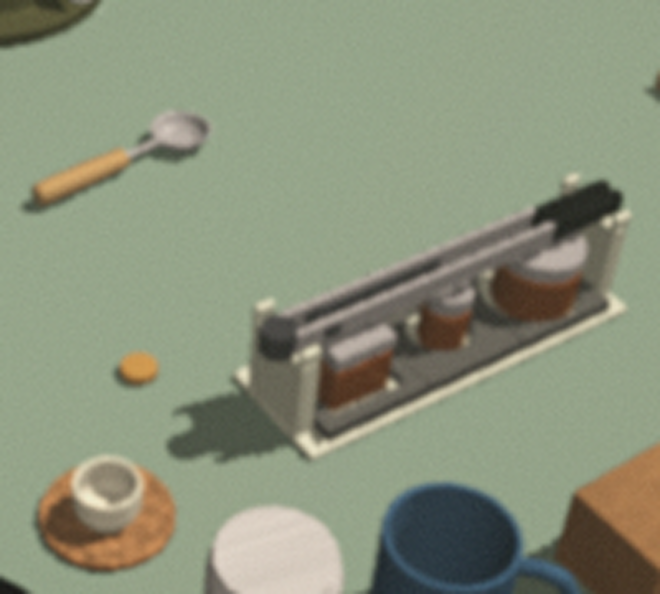

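View pics/z1t.png

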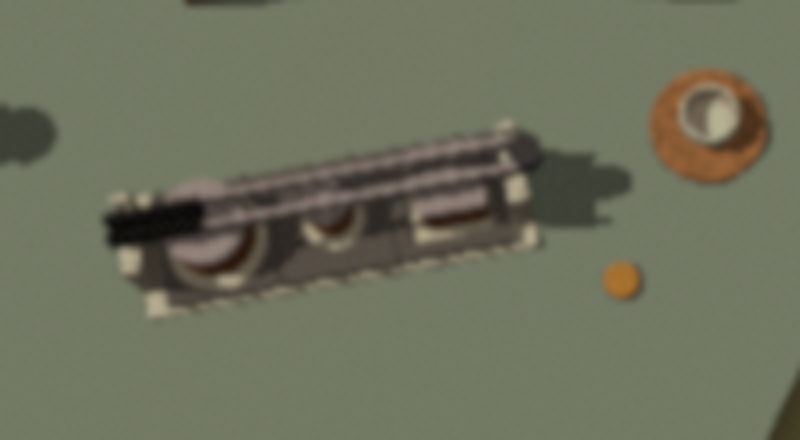

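```bash
python3 - <<'E'
from h import *
f=lambda a,b:(100+(a+.5)/4-.5,140+(b+.5)/4-.5)
g=lambda a,b:(250+(a+.5)/3.3-.5,140+(b+.5)/3.3-.5)
for n,q in(("top",[f(105,227),f(543,153)]),("scene",[g(258,343),g(622,196)])):
    X=plane(n,q,.08)[:,:2];w=np.array([-.172,.985]);u=np.array([.985,.172]);c=np.array([.5935,.151])
    print(n,"along",((X-c)@w).round(4),"across",((X-c)@u).round(4))
E
```

```text
top along [ 0.145  -0.1546] across [0.0049 0.0006]
scene along [-0.156   0.1492] across [0.002  0.0069]
```

```bash
python3 -m jog '[[0,0,0,0,0,0,-0.1],[0,0,0,0,0,0,-0.1]]'; python3 -c "
from rig import *
print(job_done())"
```

```text
t: 44.55
tool_pos: [0.4749, -0.2191, 0.2129]
ee_rot: [3.141, -0.001, 1.746]
contact_force: [0.0, -0.0, -0.2]
finger_gap: 0.548
the job is handed in; nothing more can be done
None
```

I put the three jars in their own bays, stood the pinch bowl on the coaster, then laid the tong over the jars last. I handed in at about 44.6 s of the 109 s allowed, with the arm well clear.

- **Jars:** All three stand upright in the last pictures. The slim jar's lid triangulated to 0.057 m (0.056 expected). The four corners of the square jar's lid came out at 0.056–0.058 m (0.060 expected), so it is level. The wide jar I checked by the floor contact force and by eye only.
- **Bowl:** It is upright, within about 1–2 mm of the coaster's centre.
- **Tong:** It rests in both saddles, and it touched down at the height expected (0.0734 m against 0.0733 m).

Three checks were less than perfect:
- **Tong position:** It measures about 4 mm off-centre along the caddy towards the hinge end, and 3–4 mm off across. I left it there.
- **Square jar position:** It sits about 3–4 mm off the centre of its recess, which has 5 mm of clearance each way. I lifted and lowered it a second time because I first took the early contact for the rim.
- **Square jar height in the grip:** One picture reading suggested it was held about 4 mm higher than the contact height did. The later lid measurement agreed with the jar being seated on the floor.

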